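# Drift-pin an electrolysis cell stack into line and drop in its last two screws

## Task

The plates of the small electrolysis cell have slipped round their one fitted thumb screw. Take the tapered drift pin from the wooden stand, work it down through the open corner diagonally opposite that screw, feeling for the holes of the two frames hidden under the cover and easing each plate into line, until its collar sits on the cover; leave it standing there. Then put the two loose thumb screws into the other two corner holes, upright and with their heads down on the cover. The frames are brittle: push gently and never force the pin or a screw, and leave the glassware and the bottle where they stand.

Things in the scene. Friction and masses are not known exactly. Their poses are not given: they have to be found in the camera images.
- cell: electrolysis cell, fixed, 130 (x) by 96 (y) by 50 mm tall. From below: base plate 28 mm, black frame 6, white frame 6 (copper tab at +y), steel cover 10 with two brass hose barbs (24 mm tall, near the centre). Holes at x = +-50, y = +-34. The screw at (+50, +34) is fitted (head 18 mm above the cover): cover and frames each turn stiffly about it. Origin: centre of the underside, z up
- cell_pin_hole (a point): mouth of the pin hole in the fixed base plate, at (-50, -34) mm of the cell, 28 mm above the bench; 9 mm wide, 24 mm deep. The two frames above it cannot be measured: the hole of each starts to one side or the other of this point, by up to 8 mm, on the arc round the fitted screw (radius 121 mm). The pin's flat tip may land on a frame or on the base; once in a frame's hole it drags that frame along
- cell_hole_a (a point): the same for the screw hole at x = +50, y = -34 mm of the cell; 10 mm wide
- cell_hole_b (a point): the same for the screw hole at x = -50, y = +34 mm of the cell; 10 mm wide
- cover_pin_hole (a point): centre of the pin hole's mouth in the cover's top face, 50 mm above the bench; 9 mm wide; turns with the cover
- cover_hole_a (a point): the same for screw hole a in the cover's top face; 10 mm wide
- cover_hole_b (a point): the same for screw hole b in the cover's top face; 10 mm wide
- cover (a joint): angle of the cover about the fitted screw, rad, counter-clockwise from above; 0 = in line with the base; starts within 0.035 either way (4 mm at the pin hole). Cover and frames stay where they are left; moving one at the pin hole takes 1 to 2 N sideways. Pin and screws need under 10 N of push; 35 N cracks a frame
- pin: dark steel drift pin, 77 mm long, upright in the wooden stand, the thinnest and tallest of the three: flat tip 6 mm wide, taper 14 mm long to a plain shank 8.6 mm wide; 43 mm from tip to collar; collar 18 mm wide, 4 mm thick; then a round knurled grip 14 mm wide, 30 mm tall. Origin: centre of the tip, z towards the grip. Home (collar on the cover) the tip is 21 mm below the base plate's top face
- screw_a: steel thumb screw, upright in the wooden stand: shank 8 mm wide, 36 mm long, chamfered foot, pushed straight in (no thread engages); round knurled head 16 mm wide, 18 mm tall above it. Origin: centre of the foot, z towards the head. Seated, its foot is 14 mm below the base plate's top face
- screw_b: the other thumb screw, the same; either screw may go into either hole
- block: wooden stand, fixed: 112 mm (its x) by 40 mm, 50 mm tall, three 10 mm holes on its centre line at x = -36, 0, +36 mm; pin and screws hang in them by collar or head, in any order, and lift straight out. Origin: centre of the underside
- beaker: glass beaker, 52 mm wide, 70 mm tall, a bystander; origin at the centre of its underside
- flask: small glass volumetric flask with stopper, 41 mm wide, 110 mm tall, a bystander; origin at the centre of its underside
- bottle: white screw-cap sample bottle, 38 mm wide, 76 mm tall, a bystander; origin at the centre of its underside

How it is judged (in metres and radians):
On the way, in this order (a step that is already met when the one before it is completed fails the run):
1. the drift pin is home in the corner opposite the fitted screw, through cover and both frames into the base, upright, and the cover is in line (z of pin in the frame of cell_pin_hole below -0.019 m and horizontal distance between pin and cell_pin_hole below 0.0025 m and angle between pin's own z axis and vertical below 0.08 rad and value of joint cover between -0.012 and 0.012 rad), for 0.2 s.
2. the first thumb screw is seated in one of the two screw holes, the pin still home (z of pin in the frame of cell_pin_hole below -0.019 m and horizontal distance between pin and cell_pin_hole below 0.0025 m and angle between pin's own z axis and vertical below 0.08 rad and ((z of screw_a in the frame of cell_hole_a below -0.012 m and horizontal distance between screw_a and cell_hole_a below 0.0025 m and angle between screw_a's own z axis and vertical below 0.08 rad) or (z of screw_a in the frame of cell_hole_b below -0.012 m and horizontal distance between screw_a and cell_hole_b below 0.0025 m and angle between screw_a's own z axis and vertical below 0.08 rad) or (z of screw_b in the frame of cell_hole_a below -0.012 m and horizontal distance between screw_b and cell_hole_a below 0.0025 m and angle between screw_b's own z axis and vertical below 0.08 rad) or (z of screw_b in the frame of cell_hole_b below -0.012 m and horizontal distance between screw_b and cell_hole_b below 0.0025 m and angle between screw_b's own z axis and vertical below 0.08 rad))), for 0.2 s.
At the end, for the whole second after the job is handed in: Pin home (tip 19 mm or more below the base plate's top face) and a screw in each screw hole (foot 12 mm or more below it), each within 2.5 mm of its hole's axis and 0.08 rad of upright; cover within 0.012 rad of in line; pin and screws at rest (all of step 1 and (((z of screw_a in the frame of cell_hole_a below -0.012 m and horizontal distance between screw_a and cell_hole_a below 0.0025 m and angle between screw_a's own z axis and vertical below 0.08 rad) and (z of screw_b in the frame of cell_hole_b below -0.012 m and horizontal distance between screw_b and cell_hole_b below 0.0025 m and angle between screw_b's own z axis and vertical below 0.08 rad)) or ((z of screw_a in the frame of cell_hole_b below -0.012 m and horizontal distance between screw_a and cell_hole_b below 0.0025 m and angle between screw_a's own z axis and vertical below 0.08 rad) and (z of screw_b in the frame of cell_hole_a below -0.012 m and horizontal distance between screw_b and cell_hole_a below 0.0025 m and angle between screw_b's own z axis and vertical below 0.08 rad))) and linear speed of each of pin, screw_a, screw_b below 0.02 m/s); the robot touches nothing.
It fails at once if the pin is pressed on the cell with more than 35 N (contact force between pin and cell above 35 N).
It fails at once if a screw is pressed on the cell with more than 35 N (contact force between any of screw_a, screw_b and cell above 35 N).
It fails at once if the beaker, flask or bottle is moved more than 25 mm or tipped (distance of any of beaker, flask, bottle from where it was at the start of the episode above 0.025 m or angle between any of beaker, flask, bottle's own z axis and vertical above 0.3 rad).
It also fails if it takes over 72 s, if anything falls off the work surface, if the arm or the gripper's body presses on something with over 40 N, if the wrist force passes 120 N, or if a joint passes its speed limit or range.

## Robot

A 7-joint arm with a two-finger parallel gripper is mounted at the origin on the work surface; the furniture and walls round the work are solid. World frame = base frame: x ahead of the robot, y to its left, z up, the work surface at z = 0. Lengths are in m, angles in degrees, forces in N, time in s.
With the tool pointing down it reaches from about 0.425 to 0.875 m from the base axis. Payload 4.7 kg.
Tool frame: the origin (TCP) lies between the finger pads; the fingertips stand 25 mm ahead of it and the grasp point (between the pads) lies 6 mm ahead of it (env.tip_reach is the distance from the TCP to the fingertips, in m); z points along the fingers, y is the direction in which the jaws open and shut (so a half turn about z gives the same grasp; the last joint's range is limited). The gripper opens to 87 mm and grips with 3 to 60 N. Pads are 19 mm wide; open, the fingers measure 117 mm over their backs; the gripper's body (75 mm by 190 mm) begins 51 mm behind the grasp point.
Start: joints at [-76.026, 18.392, -4.016, 83.108, 1.295, 78.541, -3.26], TCP at [0.148, 0.633, 0.248] pointing down, gripper open.
Joint ranges: [-163.93, 163.93], [-17.29, 119.83], [-79.2, 71.16], [3.27, 140.29], [-89.18, 269.18], [5.43, 117.66], [-154.24, 154.24]. Speed limits (degrees/s): [147.25, 147.25, 180, 180, 180, 180, 180].

## Interface

Orientations are given as [roll, pitch, yaw] about the fixed x, y, z axes, in that order (R = Rz(yaw) Ry(pitch) Rx(roll)).
In Python, from cell import env, viewer, job gives the robot as it stands.
- The arm moves only by the tool move_arm, never from a script. Its argument "steps" is a list of rows, each a list of 7 numbers: the finger opening in cm, from 0 to 8.7, then the shift along the tool's x, y, z in cm, then the turn, a rotation vector about the tool's x, y, z in rad. In form: [[fingers, tx, ty, tz, wx, wy, wz], ...]. A call has 1 to 5 rows; each row shifts and turns the commanded pose from where the row before left it, along the tool's axes as they then stand; what a row does not reach is not made up. A row lasts 1/12 s, in which the tool goes at most 41.7 mm and 7.16 degrees, less where a joint would pass 70% of its speed; a pose out of reach is approached as far as the arm can. A call is refused whole if a number of a shift passes 4.17 or a number of a turn 0.125, either way. A call with a gripper value outside its range is refused whole. The fingers move at their own pace and stop on an object; "force" is the grip in N (left out, the last holds). Time passes only in rows, so rows that do not move let the fingers close. It gives the time, the measured TCP pose, the force and the opening at its end, in the units of the state.
- env.get_obs(): the state, without advancing time (a new reading comes with each control period).
- viewer.read_camera(name): name is "scene" or "top" or "wrist"; returns a dict with "img" (400x640x3 uint8, red, green, blue), "vfov" (degrees; the focal length in pixels is half the picture's height over the tangent of half this angle, whatever the lens; pixels are square), "cx", "cy" (the principal point, pixels), "extrinsics" (4x4, takes a point from world to camera coordinates); the wrist camera has in their place "mount" (4x4, takes a point from camera to tool coordinates, whose origin is the TCP and whose axes are the flange's). Camera axes: x right, y down, z forward; pixel columns grow to the right and rows downward; lengths in m; the calibration is good to about 2 mm. A picture is of the moment at which its call begins: read the wrist's pose just before it. There is no depth.
- job.sign_off(): hands the job in, once; it reports no verdict.
The state is a dict: "time_s": time; "qpos": joint angles; "joint_velocities": joint speeds; "effort": joint torques, N m; "tool_pos": TCP position; "tool_rot": TCP orientation; "force": force on the tool from outside, world axes, zero at the start; "wrist_torque": the same for the moment, N m; "grip_width": finger opening in m.
Only numpy, scipy, OpenCV 4.12 (cv2) and the standard library are available. Lean on these libraries where they do the work, as an engineer would, in place of code of your own. Each camera call takes 0.05 s, during which the arm holds its last target.

## Working session

There is one attempt and no reset: what is moved stays moved. The work goes in short steps, Python scripts to look and compute and a tool call to move; the robot and the scene stay as the last step left them, time stands still between calls to the robot, and variables do not carry over. Pictures are saved under pics/ and viewed, and the job is handed in when it is done.

Besides the shell and the picture viewer there is one more tool, called by a JSON object that holds its "op" and its "data", one argument or row to a line. move_arm: Moves the arm, as the interface text tells. Its arguments: {"type":"object","properties":{"steps":{"type":"array"},"force":{"type":"number"}},"required":["steps"]}

```bash
ls; mkdir -p pics
cat > h.py <<'E'
import numpy as np, cv2
from cell import env, viewer, job
from scipy.spatial.transform import Rotation as R
def cam(n):
    s=env.get_obs(); c=viewer.read_camera(n)
    if 'extrinsics' in c: E=np.array(c['extrinsics'])
    else:
        T=np.eye(4);T[:3,3]=s['tool_pos'];T[:3,:3]=R.from_euler('xyz',s['tool_rot'],degrees=True).as_matrix()
        E=np.linalg.inv(T@np.array(c['mount']))
    f=200/np.tan(np.radians(c['vfov'])/2)
    return c['img'],dict(E=E,f=f,cx=c['cx'],cy=c['cy'])
def proj(k,p):
    p=np.atleast_2d(p); q=p@k['E'][:3,:3].T+k['E'][:3,3]
    return np.c_[k['f']*q[:,0]/q[:,2]+k['cx'],k['f']*q[:,1]/q[:,2]+k['cy']]
def onz(k,u,v,z):
    d=k['E'][:3,:3].T@np.array([(u-k['cx'])/k['f'],(v-k['cy'])/k['f'],1]); o=-k['E'][:3,:3].T@k['E'][:3,3]
    return o+d*(z-o[2])/d[2]
def save(n,im): cv2.imwrite('pics/'+n,im[:,:,::-1])
def crop(im,u,v,w,h,s): 
    u=max(0,int(u));v=max(0,int(v)); return cv2.resize(im[v:v+h,u:u+w],None,fx=s,fy=s,interpolation=cv2.INTER_CUBIC)
E
python3 - <<'E'
from h import *
import pickle
s=env.get_obs(); print(s, env.tip_reach)
for n in ['scene','top','wrist']:
    im,k=cam(n); save(n+'0.png',im); pickle.dump((im,k),open(n+'0.pkl','wb')); print(n,k)
E
```

```text
pics
{'time_s': 0.0, 'qpos': array([-76.02465322,  18.43921928,  -4.01687498,  83.17522761,
         1.29834292,  78.54190625,  -3.25800357]), 'joint_velocities': array([ 0.09821627,  0.00949527, -0.00703187,  0.06550036, -0.06944432,
        0.07992438,  0.04615269]), 'effort': array([ 3.43779884e-04, -4.91285706e+01, -4.03736411e-01, -3.12531388e+01,
       -6.39723195e-02,  4.39381355e-02,  1.66227560e-04]), 'tool_pos': array([0.14800425, 0.63239634, 0.24645703]), 'tool_rot': array([-1.79889085e+02,  8.68265203e-03,  1.66838357e+02]), 'force': array([-0.43892276, -0.48132442, -0.1493909 ]), 'wrist_torque': array([-0.03604043, -0.03321158, -0.03752644]), 'grip_width': 0.08707130596889986} 0.025
scene {'E': array([[-0.93700782, -0.34895818,  0.0156379 ,  0.43517841],
       [-0.20260297,  0.50646212, -0.8381218 ,  0.24214685],
       [ 0.28454945, -0.78849497, -0.54525893,  0.75559589],
       [ 0.        ,  0.        ,  0.        ,  1.        ]]), 'f': np.float64(397.375605989971), 'cx': 323.7960956979145, 'cy': 201.5308572078881}
top {'E': array([[ 0.00261707, -0.99997608, -0.00640215, -0.13993814],
       [-0.99350505, -0.00187173, -0.11377267,  0.49258628],
       [ 0.11375797,  0.00665832, -0.99348618,  1.16397753],
       [ 0.        ,  0.        ,  0.        ,  1.        ]]), 'f': np.float64(496.1671608801147), 'cx': 316.93823158112326, 'cy': 198.60754030266295}
wrist {'E': array([[ 0.22792516,  0.97367618, -0.00219478, -0.6483398 ],
       [ 0.93469832, -0.21816841,  0.28060932, -0.03373628],
       [ 0.27274378, -0.06600938, -0.95981956,  0.39182735],
       [ 0.        ,  0.        ,  0.        ,  1.        ]]), 'f': np.float64(312.0832000549447), 'cx': 315.4719149221535, 'cy': 195.06611499258085}
```

View pics/scene0.png

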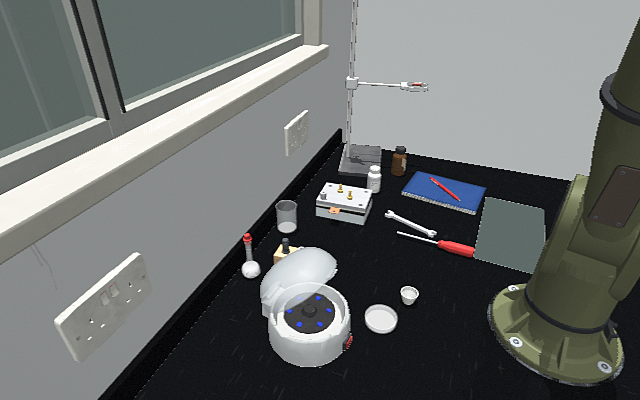

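View pics/top0.png

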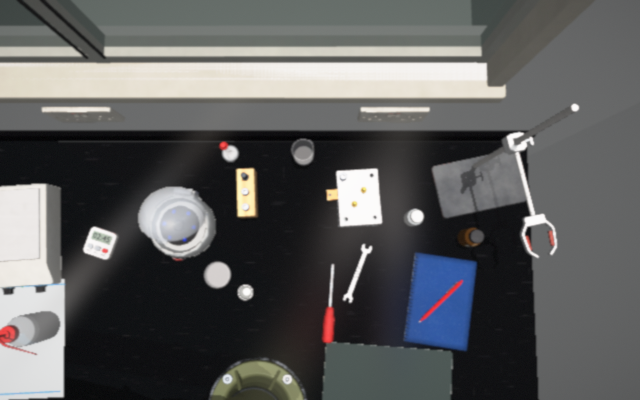

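View pics/wrist0.png

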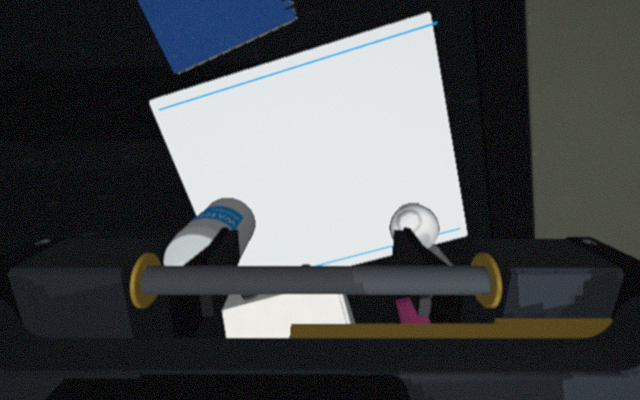

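Run:
```python
from h import *
import pickle
im,k=pickle.load(open('top0.pkl','rb'))
save('t_cell.png',crop(im,320,160,70,75,8)); save('t_blk.png',crop(im,215,130,60,100,6))
im,k=pickle.load(open('scene0.pkl','rb'))
save('s_cell.png',crop(im,310,170,75,60,10))
save('s_blk.png',crop(im,230,190,80,80,7))
```

```text
(no output)
```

View pics/t_cell.png

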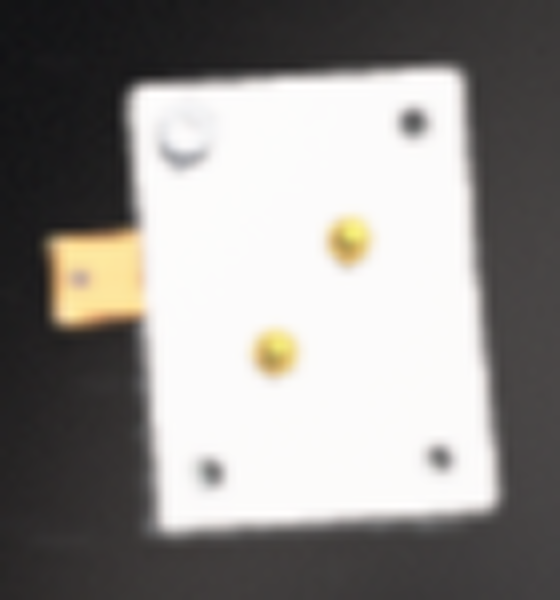

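View pics/t_blk.png

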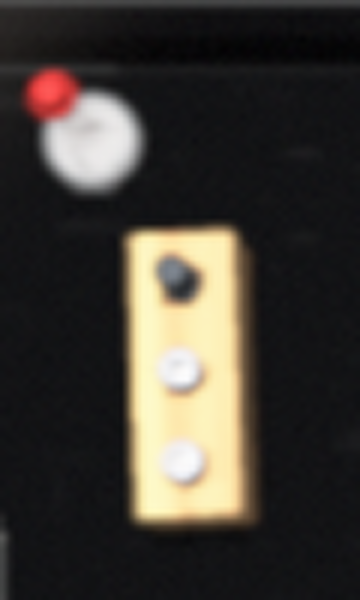

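View pics/s_cell.png

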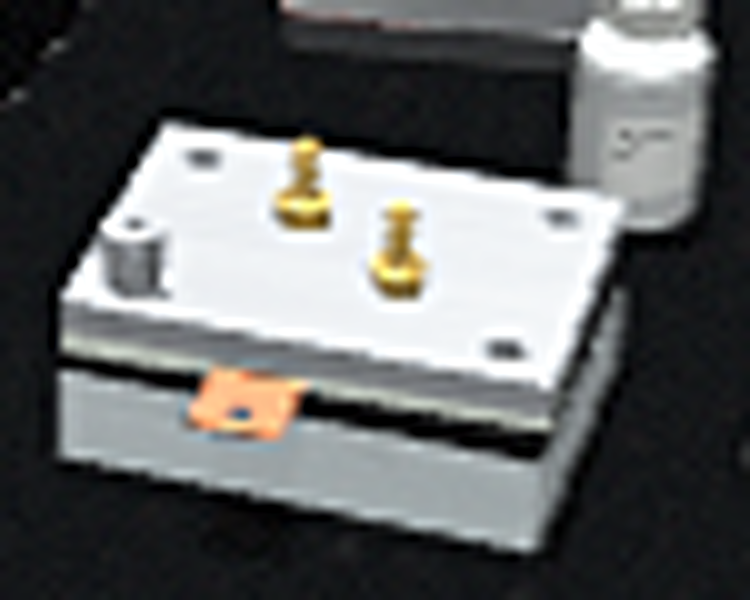

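View pics/s_blk.png

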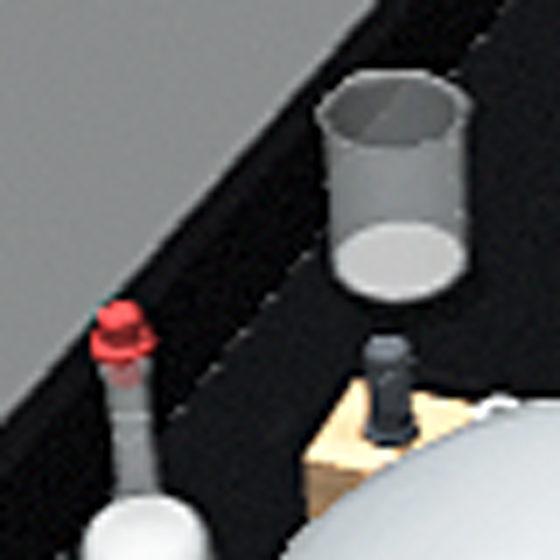

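Run:
```python
from h import *
import pickle
im,k=pickle.load(open('top0.pkl','rb'))
P=lambda x,y,s,o,z: onz(k,(x+.5)/s-.5+o[0],(y+.5)/s-.5+o[1],z)
for n,x,y,z in [('a',413,122,.05),('pin',440,458,.05),('b',210,472,.05),('fit',185,128,.068),('c1',130,85,.05),('c2',463,68,.05),('c3',498,510,.05),('c4',157,530,.05)]:
    print(n,P(x,y,8,(320,160),z).round(4))
for n,x,y,z in [('pintop',172,268,.084),('collar',184,286,.054),('s1',180,369,.068),('s2',183,460,.068),('k1',126,230,.05),('k2',236,228,.05),('k3',243,522,.05),('k4',133,524,.05),('flask',92,140,.02)]:
    print(n,P(x,y,6,(215,130),z).round(4))
print('beaker',onz(k,303,152,.035))
```

```text
a [ 0.5473 -0.2673  0.05  ]
pin [ 0.4476 -0.2742  0.05  ]
b [ 0.4434 -0.2068  0.05  ]
fit [ 0.5425 -0.199   0.068 ]
c1 [ 0.5583 -0.1836  0.05  ]
c2 [ 0.5635 -0.2822  0.05  ]
c3 [ 0.4324 -0.291   0.05  ]
c4 [ 0.4263 -0.1912  0.05  ]
pintop [0.5426 0.0306 0.084 ]
collar [0.5403 0.0305 0.054 ]
s1 [0.5056 0.0293 0.068 ]
s2 [0.4701 0.0274 0.068 ]
k1 [0.5634 0.0545 0.05  ]
k2 [0.5642 0.0109 0.05  ]
k3 [0.4476 0.0062 0.05  ]
k4 [0.4467 0.0493 0.05  ]
flask [0.6059 0.0744 0.02  ]
beaker [ 0.60520505 -0.10494503  0.035     ]
```

{"op": "move_arm", "data": {
  "steps": [
    [4,0,0,-3.5,0,0,-0.09],
    [4,0,0,-3.5,0,0,-0.09],
    [4,0,0,-3.5,0,0,-0.09]
  ],
  "force": 20
}}

```text
time_s: 0.4
tool_pos: [0.1479, 0.6323, 0.3528]
tool_rot: [-179.9, -0.0, -177.4]
force: [0.3, 0.5, 0.3]
grip_width: 0.0744
```

```bash
cat >> h.py <<'E'
def go(x,y,z):
    s=env.get_obs(); M=R.from_euler('xyz',s['tool_rot'],degrees=True).as_matrix()
    d=np.array([x,y,z])-s['tool_pos']; t=M.T@d*100
    print('pos',s['tool_pos'].round(4),'rot',np.round(s['tool_rot'],2),'F',s['force'].round(2),'w',round(s['grip_width'],4),'t',s['time_s'],'tool cm',t.round(3),'rows',np.abs(t).max()/4.17)
E
python3 - <<'E'
from h import *
c=viewer.read_camera('wrist'); print(np.array(c['mount']).round(3)); go(.5412,.0305,.25)
E
```

```text
[[-0.    -0.96  -0.28   0.078]
 [ 1.    -0.    -0.001 -0.   ]
 [ 0.001 -0.28   0.96  -0.138]
 [ 0.     0.     0.     1.   ]]
pos [0.1484 0.6347 0.362 ] rot [ 1.794e+02  1.500e-01 -1.772e+02] F [0.48 1.22 5.38] w 0.0706 t 0.45 tool cm [-36.257 -62.377  10.641] rows 14.958534274372814
```

{"op": "move_arm", "data": {
  "steps": [
    [4,-2.4,-4.1,0,0,0,0],
    [4,-2.4,-4.1,0,0,0,0],
    [4,-2.4,-4.1,0,0,0,0],
    [4,-2.4,-4.1,0,0,0,0],
    [4,-2.4,-4.1,0,0,0,0]
  ]
}}

```text
time_s: 0.87
tool_pos: [0.2612, 0.4555, 0.3521]
tool_rot: [-180.0, -0.0, -177.7]
force: [1.3, 0.7, -0.2]
grip_width: 0.0425
```

{"op": "move_arm", "data": {
  "steps": [
    [4,-2.4,-4.1,0,0,0,0],
    [4,-2.4,-4.1,0,0,0,0],
    [4,-2.4,-4.1,0,0,0,0],
    [4,-2.4,-4.1,0,0,0,0],
    [4,-2.4,-4.1,0,0,0,0]
  ]
}}

```text
time_s: 1.28
tool_pos: [0.3735, 0.28, 0.3523]
tool_rot: [180.0, 0.0, -177.7]
force: [1.4, -0.3, -0.3]
grip_width: 0.0397
```

{"op": "move_arm", "data": {
  "steps": [
    [4,-2.4,-4.1,2,0,0,0],
    [4,-2.4,-4.1,2,0,0,0],
    [4,-2.4,-4.1,2,0,0,0],
    [4,-2.4,-4.1,2,0,0,0],
    [4,-2.4,-4.1,2,0,0,0]
  ]
}}

```text
time_s: 1.7
tool_pos: [0.4769, 0.1186, 0.2709]
tool_rot: [180.0, 0.0, -177.7]
force: [1.3, -0.1, 0.2]
grip_width: 0.04
```

Run:
```python
from h import *
import pickle
go(.5412,.0305,.25)
im,k=cam('wrist'); save('w1.png',im); pickle.dump((im,k),open('w1.pkl','wb'))
```

```text
pos [0.4769 0.1186 0.2709] rot [ 1.7996e+02  3.0000e-02 -1.7772e+02] F [ 1.27 -0.12  0.21] w 0.04 t 1.7 tool cm [-6.073 -9.058  2.092] rows 2.172155905234114
```

View pics/w1.png

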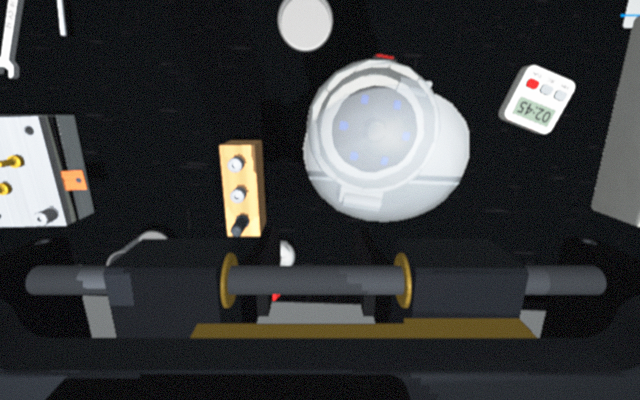

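Run:
```python
from h import *
import pickle
im,k=pickle.load(open('w1.pkl','rb'))
save('w1c.png',crop(im,205,135,80,110,6)); save('w1d.png',crop(im,0,100,110,140,5))
```

```text
(no output)
```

View pics/w1c.png

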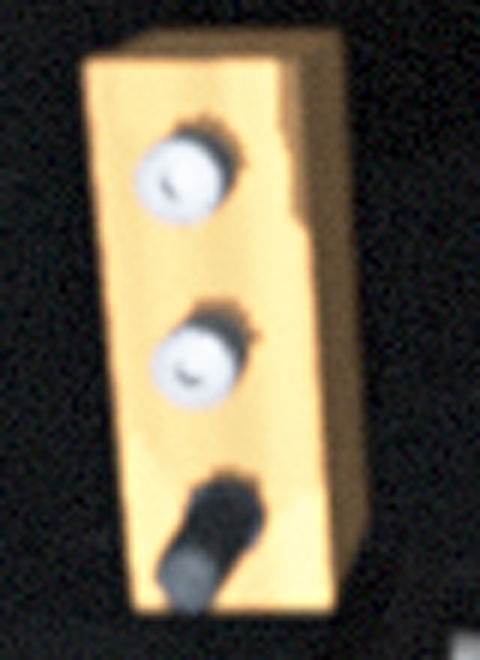

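View pics/w1d.png

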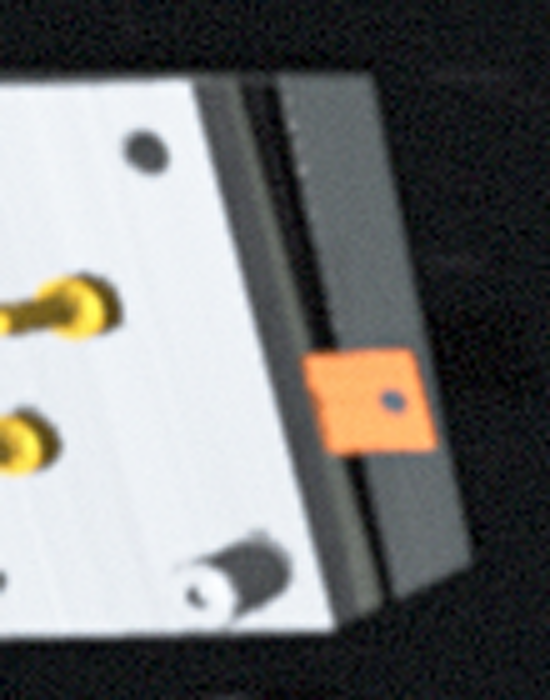

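Run:
```python
from h import *
import pickle
im,k=pickle.load(open('w1.pkl','rb'))
P=lambda x,y,s,o,z: onz(k,(x+.5)/s-.5+o[0],(y+.5)/s-.5+o[1],z).round(4)
for n,x,y,z in [('s2',178,182,.068),('s1',192,370,.068),('pin',188,583,.084),('pincol',230,500,.054),('k4',83,58,.05),('k3',282,58,.05)]: print(n,P(x,y,6,(205,135),z))
for n,x,y,z in [('b',147,152,.05),('fit',208,592,.068),('covNW',190,80,.05),('covSE',335,632,.05),('baseTopNW',278,75,.028),('baseTopS',395,597,.028),('baseBotNW',373,75,0),('baseBotS',472,557,0),('tabhole',392,401,.035)]: print(n,P(x,y,5,(0,100),z))
go(.5412,.0305,.25)
```

```text
s2 [0.4677 0.0279 0.068 ]
s1 [0.5038 0.0293 0.068 ]
pin [0.5406 0.0313 0.084 ]
pincol [0.5352 0.0326 0.054 ]
k4 [0.4481 0.006  0.05  ]
k3 [0.4466 0.0439 0.05  ]
b [ 0.4405 -0.2067  0.05  ]
fit [ 0.5392 -0.1983  0.068 ]
covNW [ 0.4242 -0.1937  0.05  ]
covSE [ 0.556  -0.1857  0.05  ]
baseTopNW [ 0.4238 -0.1916  0.028 ]
baseTopS [ 0.5551 -0.1868  0.028 ]
baseBotNW [ 0.4246 -0.1901  0.    ]
baseBotS [ 0.5539 -0.1857  0.    ]
tabhole [ 0.5005 -0.1731  0.035 ]
pos [0.4793 0.1095 0.2679] rot [-1.7964e+02 -6.0000e-02 -1.7832e+02] F [ 1.57 -6.45 -1.64] w 0.0399 t 1.75 tool cm [-5.96  -8.064  1.83 ] rows 1.9339230643685796
```

{"op": "move_arm", "data": {
  "steps": [
    [4,-2.0,-2.7,2.5,0,0,0],
    [4,-2.0,-2.7,2.5,0,0,0],
    [4,-2.0,-2.6,2.5,0,0,0],
    [4,0,0,0,0,0,0],
    [4,0,0,0,0,0,0]
  ]
}}

```text
time_s: 2.17
tool_pos: [0.5387, 0.0412, 0.1949]
tool_rot: [-179.9, -0.2, -178.0]
force: [-1.1, 0.5, -0.1]
grip_width: 0.04
```

Run:
```python
from h import *
import pickle
go(.541,.031,.081)
im,k=cam('wrist'); save('w2.png',im); pickle.dump((im,k),open('w2.pkl','wb'))
```

```text
pos [0.5387 0.0412 0.1949] rot [-179.89   -0.23 -177.95] F [-1.12  0.54 -0.07] w 0.04 t 2.1667 tool cm [-0.241 -1.006 11.386] rows 2.730551162942486
```

View pics/w2.png

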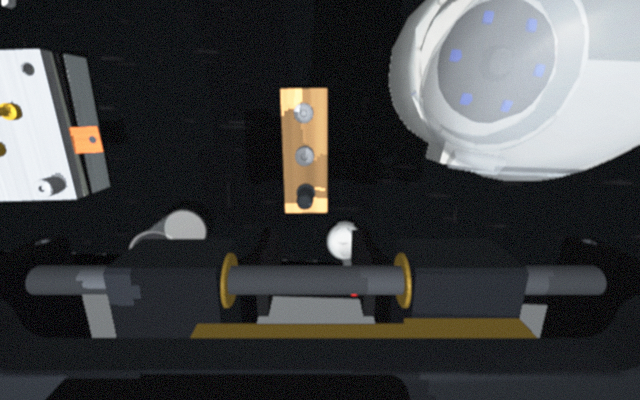

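{"op": "move_arm", "data": {
  "steps": [
    [4,-0.24,-1.0,2.0,0,0,0],
    [4,0,0,2.5,0,0,0],
    [4,0,0,2.5,0,0,0],
    [4,0,0,0,0,0,0],
    [4,0,0,0,0,0,0]
  ]
}}

```text
time_s: 2.63
tool_pos: [0.5415, 0.0349, 0.1272]
tool_rot: [180.0, -0.1, -177.6]
force: [0.5, 0.1, -0.3]
grip_width: 0.0398
```

Run:
```python
from h import *
import pickle
go(.541,.031,.081)
im,k=cam('wrist'); save('w3.png',crop(im,200,60,240,200,3)); pickle.dump((im,k),open('w3.pkl','wb'))
im,k=cam('scene'); save('s3.png',crop(im,210,180,130,100,6))
```

```text
pos [0.5415 0.0349 0.1272] rot [ 1.7996e+02 -7.0000e-02 -1.7758e+02] F [ 0.51  0.11 -0.3 ] w 0.0398 t 2.6333 tool cm [ 0.057 -0.39   4.624] rows 1.1089746145134947
```

View pics/w3.png

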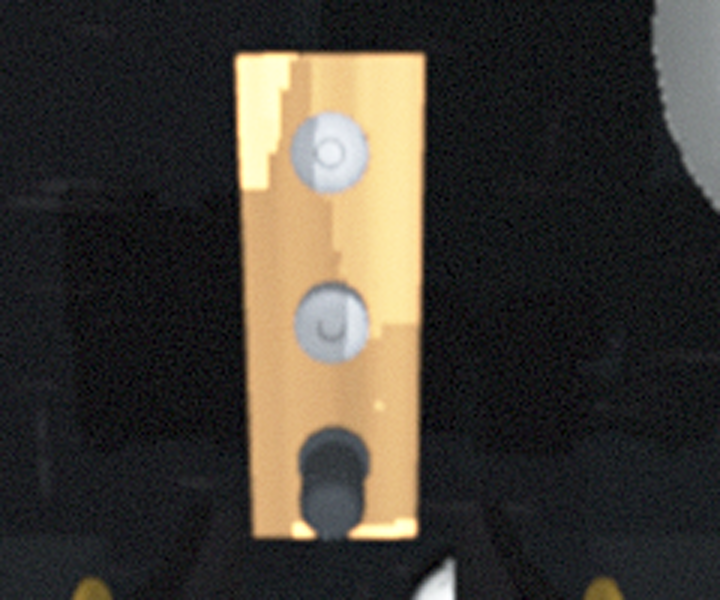

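View pics/s3.png

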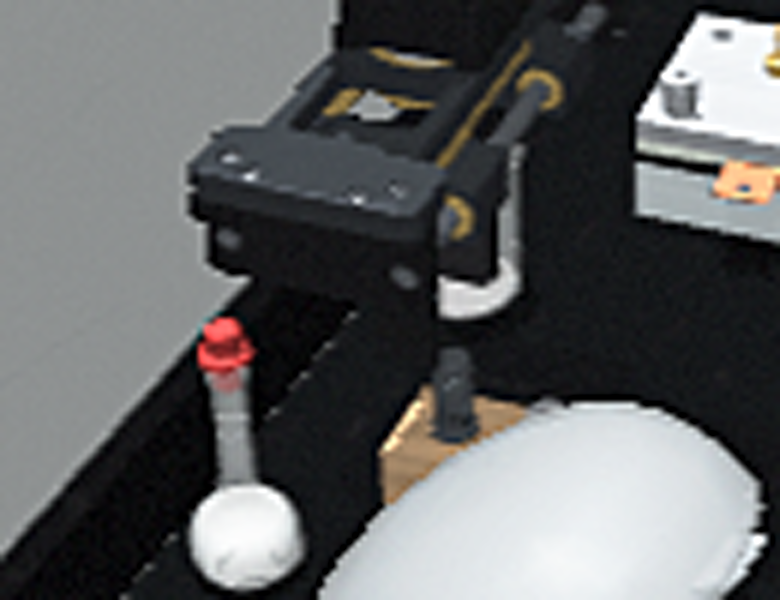

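Run:
```python
from h import *
import pickle
im,k=pickle.load(open('w3.pkl','rb'))
P=lambda x,y,z: onz(k,(x+.5)/3-.5+200,(y+.5)/3-.5+60,z).round(4)
print('pin',P(331,503,.084),'s1',P(332,323,.068),'s2',P(330,153,.068),'col',P(334,462,.054))
go(.541,.031,.081)
```

```text
pin [0.5377 0.0308 0.084 ] s1 [0.503  0.0295 0.068 ] s2 [0.468  0.0278 0.068 ] col [0.5394 0.0311 0.054 ]
pos [0.5433 0.0344 0.1291] rot [ 179.93    0.18 -177.61] F [ 0.27 -0.34  0.48] w 0.04 t 2.7333 tool cm [ 0.26  -0.339  4.81 ] rows 1.1534684730610798
```

{"op": "move_arm", "data": {
  "steps": [
    [4,0.3,-0.34,2.4,0,0,0],
    [4,0,0,2.2,0,0,0],
    [4,0,0,0,0,0,0],
    [4,0,0,0,0,0,0]
  ]
}}

```text
time_s: 3.07
tool_pos: [0.5396, 0.0302, 0.082]
tool_rot: [180.0, 0.0, -177.7]
force: [0.3, -0.3, 0.7]
grip_width: 0.0401
```

Run:
```python
from h import *
go(.540,.031,.081)
```

```text
pos [0.5396 0.0302 0.082 ] rot [ 1.7998e+02  2.0000e-02 -1.7767e+02] F [ 0.34 -0.29  0.66] w 0.0401 t 3.0667 tool cm [-0.04   0.078  0.1  ] rows 0.023985294231983544
```

{"op": "move_arm", "data": {
  "steps": [
    [1,0,0,0,0,0,0],
    [1,0,0,0,0,0,0],
    [1,0,0,0,0,0,0],
    [1,0,0,0,0,0,0],
    [1,0,0,0,0,0,0]
  ],
  "force": 30
}}

```text
time_s: 3.48
tool_pos: [0.5398, 0.03, 0.0817]
tool_rot: [180.0, 0.1, -177.7]
force: [-0.6, 1.3, 1.3]
grip_width: 0.0148
```

{"op": "move_arm", "data": {
  "steps": [
    [1,0,0,-1.5,0,0,0],
    [1,0,0,-3,0,0,0],
    [1,0,0,-2.5,0,0,0],
    [1,0,0,0,0,0,0],
    [1,0,0,0,0,0,0]
  ]
}}

```text
time_s: 3.9
tool_pos: [0.5404, 0.0299, 0.1525]
tool_rot: [179.9, 0.2, -177.7]
force: [0.1, -0.0, -0.4]
grip_width: 0.0132
```

Run:
```python
from h import *
import pickle
im,k=cam('scene'); save('s4.png',crop(im,210,150,130,100,6))
go(.445,-.2716,.16)
im,k=cam('wrist'); save('w4.png',im); pickle.dump((im,k),open('w4.pkl','wb'))
```

```text
pos [0.5393 0.0298 0.151 ] rot [ 1.7997e+02  2.0000e-02 -1.7769e+02] F [-1.22  0.19 -0.45] w 0.0133 t 3.95 tool cm [ 10.634 -29.741  -0.915] rows 7.132029015453447
```

View pics/s4.png

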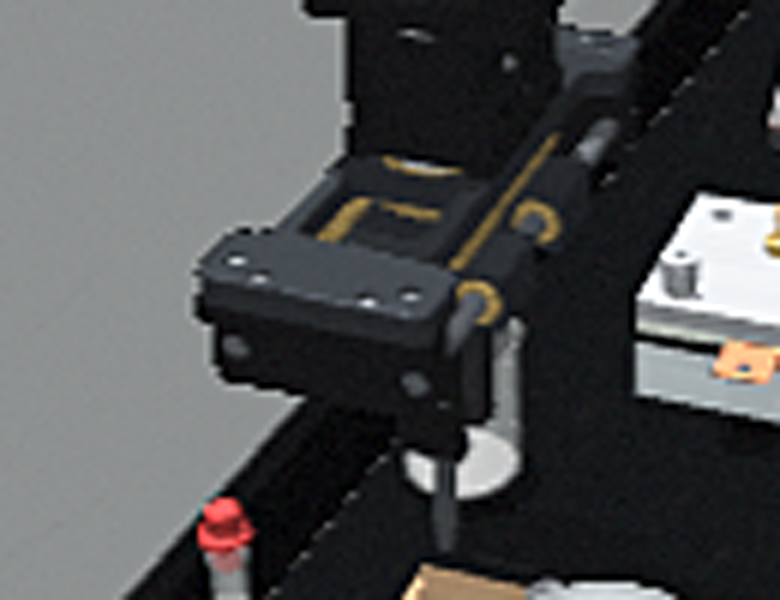

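View pics/w4.png

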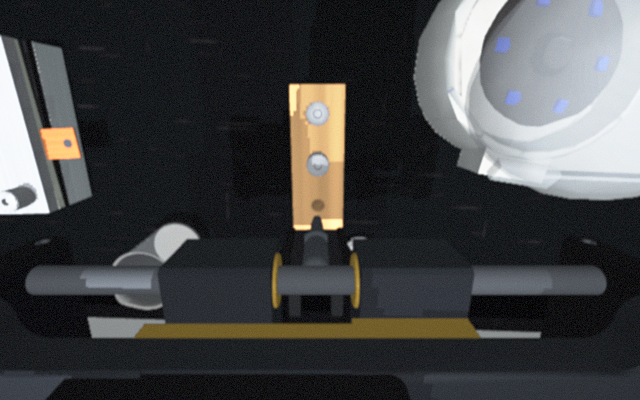

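{"op": "move_arm", "data": {
  "steps": [
    [1,0.8,-2.5,-1.5,0,0,0],
    [1,1.35,-3.7,-1.5,0,0,0],
    [1,1.35,-3.7,0,0,0,0],
    [1,1.35,-3.7,0,0,0,0],
    [1,1.35,-3.7,0,0,0,0]
  ]
}}

```text
time_s: 4.42
tool_pos: [0.4829, -0.1464, 0.1797]
tool_rot: [180.0, -0.1, -177.7]
force: [1.0, -0.2, -1.1]
grip_width: 0.0132
```

{"op": "move_arm", "data": {
  "steps": [
    [1,1.35,-3.7,0,0,0,0],
    [1,1.35,-3.7,0,0,0,0],
    [1,0.9,-2.8,0,0,0,0],
    [1,0,0,0,0,0,0],
    [1,0,0,0,0,0,0]
  ]
}}

```text
time_s: 4.83
tool_pos: [0.4509, -0.2502, 0.1796]
tool_rot: [180.0, -0.1, -178.0]
force: [0.8, -0.3, -0.6]
grip_width: 0.013
```

Run:
```python
from h import *
import pickle
go(.445,-.2716,.145)
im,k=cam('wrist'); save('w5.png',im); pickle.dump((im,k),open('w5.pkl','wb'))
im,k=cam('top'); save('t5.png',im); pickle.dump((im,k),open('t5.pkl','wb'))
```

```text
pos [ 0.4509 -0.2502  0.1796] rot [ 1.7998e+02 -1.3000e-01 -1.7798e+02] F [ 0.8  -0.32 -0.57] w 0.013 t 4.8333 tool cm [ 0.653 -2.123  3.46 ] rows 0.8298463790793706
```

View pics/w5.png

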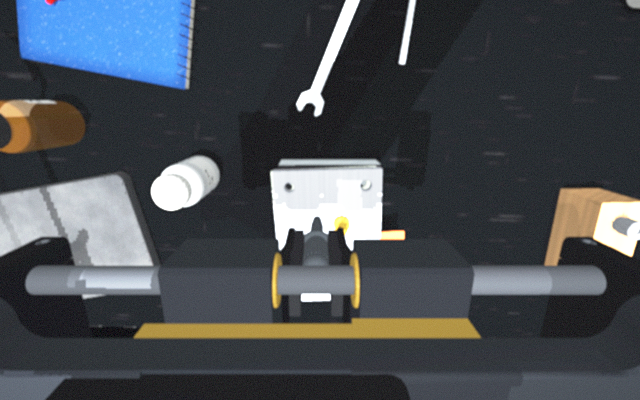

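Run:
```python
from h import *
import pickle
im,k=pickle.load(open('w5.pkl','rb')); save('w5c.png',crop(im,260,150,135,100,6))
im,k=pickle.load(open('t5.pkl','rb')); save('t5c.png',crop(im,310,160,90,80,8))
go(0,0,0)
```

```text
pos [ 0.4524 -0.2473  0.1797] rot [ 1.7994e+02 -1.1000e-01 -1.7765e+02] F [0.16 0.26 0.13] w 0.0134 t 4.9333 tool cm [44.152 26.545 18.081] rows 10.588091726925917
```

View pics/w5c.png

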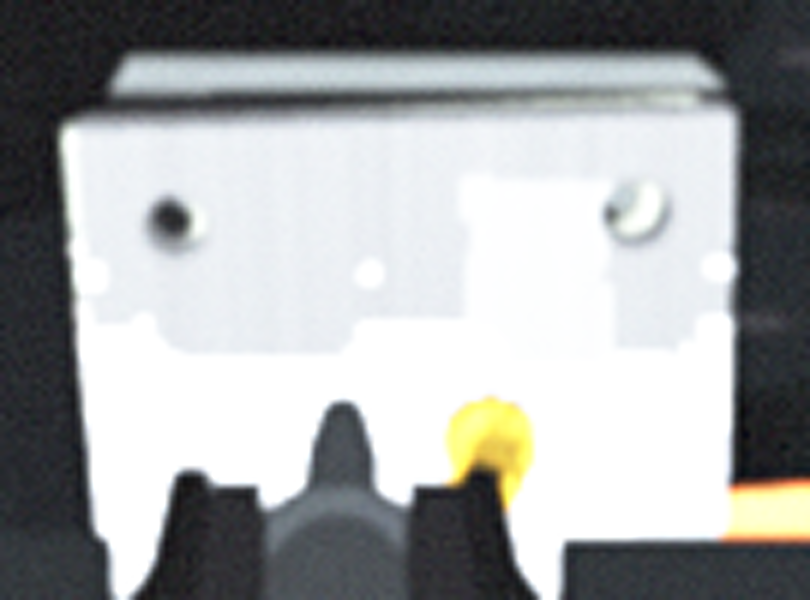

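View pics/t5c.png

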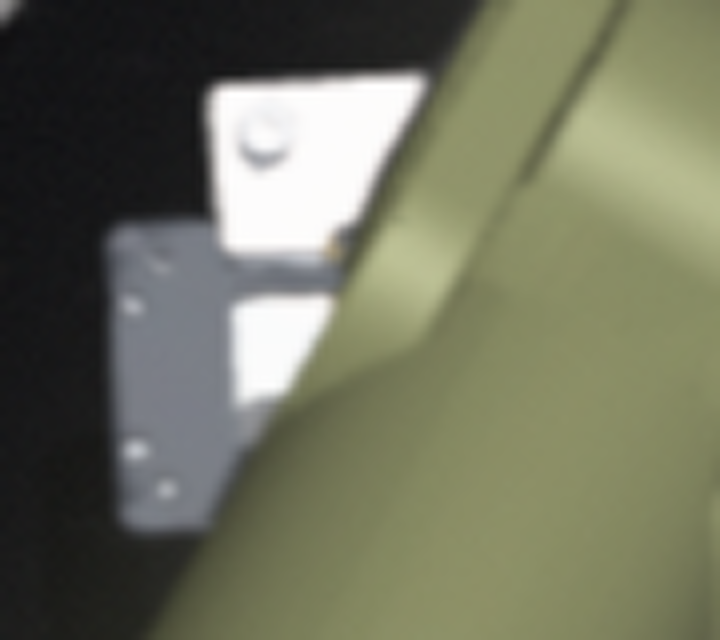

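Run:
```python
from h import *
import pickle
im,k=pickle.load(open('w5.pkl','rb'))
P=lambda x,y,z: onz(k,(x+.5)/6-.5+260,(y+.5)/6-.5+150,z).round(4)
for n,x,y,z in [('pin',177,222,.05),('b',636,210,.05),('covL',62,125,.05),('covR',740,108,.05),('basebL',127,53,0),('basebR',696,53,0),('basetL',108,97,.028),('basetR',728,97,.028),('tip',343,405,.1797-.0747)]:print(n,P(x,y,z))
s=np.array([.4509,-.2502])
im,k=pickle.load(open('t5.pkl','rb'))
print('fit',onz(k,(265+.5)/8-.5+310,(133+.5)/8-.5+160,.068))
im=pickle.load(open('w5.pkl','rb'))[0]
save('w5d.png',np.hstack([crop(im,278,176,24,24,14),crop(im,354,174,24,24,14)]))
```

```text
pin [ 0.444  -0.2743  0.05  ]
b [ 0.4398 -0.2068  0.05  ]
covL [ 0.4301 -0.2912  0.05  ]
covR [ 0.4241 -0.1929  0.05  ]
basebL [ 0.4277 -0.2871  0.    ]
basebR [ 0.4243 -0.1901  0.    ]
basetL [ 0.43   -0.2871  0.028 ]
basetR [ 0.4266 -0.19    0.028 ]
tip [ 0.4516 -0.2497  0.105 ]
fit [ 0.54100038 -0.19898774  0.068     ]
```

View pics/w5d.png

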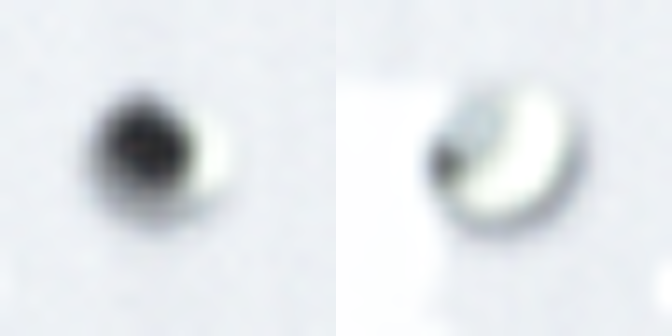

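Run:
```python
from h import *
go(.4433,-.2748,.136)
```

```text
pos [ 0.4524 -0.2473  0.1797] rot [ 1.7994e+02 -1.1000e-01 -1.7765e+02] F [0.16 0.26 0.13] w 0.0134 t 4.9333 tool cm [ 1.012 -2.714  4.367] rows 1.047241366394909
```

{"op": "move_arm", "data": {
  "steps": [
    [1,0.5,-1.35,1.5,0,0,0],
    [1,0.5,-1.35,1.5,0,0,0],
    [1,0,0,1.3,0,0,0],
    [1,0,0,0,0,0,0],
    [1,0,0,0,0,0,0]
  ]
}}

```text
time_s: 5.35
tool_pos: [0.4438, -0.274, 0.1369]
tool_rot: [179.9, -0.1, -177.6]
force: [-0.6, -0.7, 0.0]
grip_width: 0.0135
```

{"op": "move_arm", "data": {
  "steps": [
    [1,0,0,0,0,0,0]
  ]
}}

```text
time_s: 5.43
tool_pos: [0.4447, -0.2747, 0.1381]
tool_rot: [180.0, 0.0, -177.6]
force: [0.1, 0.1, -0.8]
grip_width: 0.0131
```

Run:
```python
from h import *
import pickle
go(.4433,-.2748,.136)
im,k=cam('wrist'); save('w6.png',crop(im,250,150,140,100,6)); pickle.dump((im,k),open('w6.pkl','wb'))
im,k=cam('scene'); save('s6.png',crop(im,300,150,100,80,8))
```

```text
pos [ 0.4447 -0.2747  0.1381] rot [ 1.7998e+02  2.0000e-02 -1.7755e+02] F [ 0.09  0.06 -0.83] w 0.0131 t 5.4333 tool cm [ 0.138 -0.009  0.211] rows 0.05060745278226335
```

View pics/w6.png

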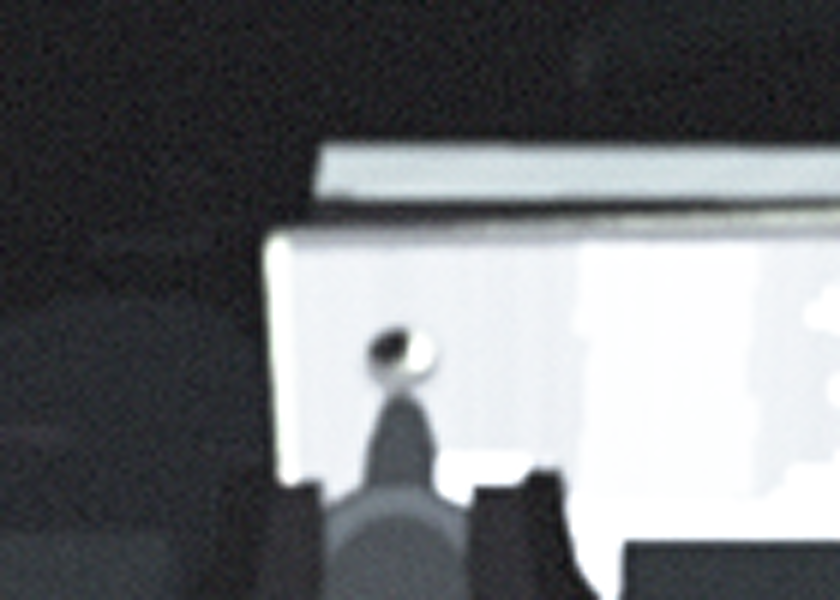

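View pics/s6.png

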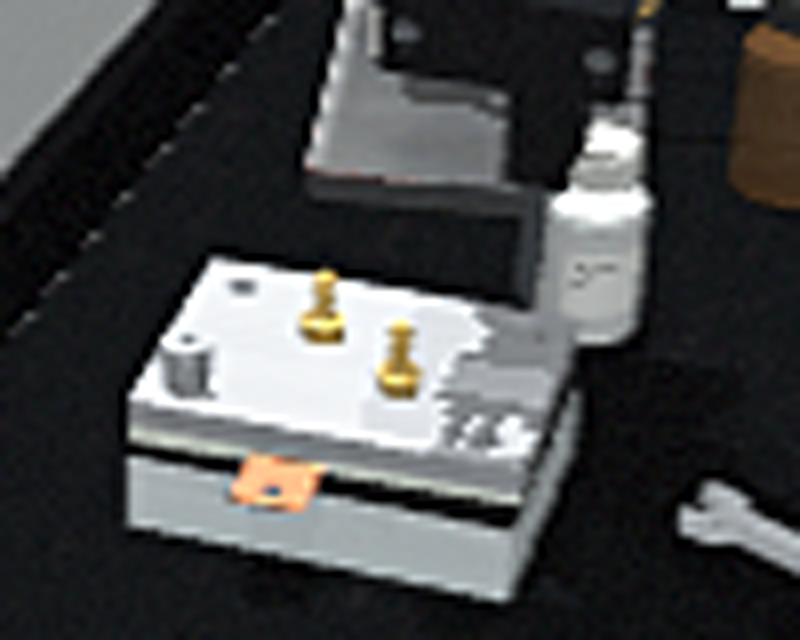

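Run:
```python
from h import *
import pickle
im,k=pickle.load(open('w6.pkl','rb'))
P=lambda x,y,z: onz(k,(x+.5)/6-.5+250,(y+.5)/6-.5+150,z).round(4)
print(P(402,356,.05),[P(402,y,.0634) for y in (390,408,412)])
# predicted disk outline of tip at tip center c
c=np.array([.4447,-.2747,.0634]);a=np.linspace(0,2*np.pi,9)
print((proj(k,c+.003*np.c_[np.cos(a),np.sin(a),0*a])-[250,150]).round(1)*6)
print(P(275,238,.05), P(320,145,0),P(313,197,.028))
go(.4433,-.2748,.136)
```

```text
[ 0.444  -0.2743  0.05  ] [array([ 0.4438, -0.2744,  0.0634]), array([ 0.4461, -0.2743,  0.0634]), array([ 0.4466, -0.2743,  0.0634])]
[[395.4 418.2]
 [413.4 411.6]
 [421.8 395.4]
 [415.2 378.6]
 [397.8 371.4]
 [379.8 377.4]
 [372.  393.6]
 [378.6 410.4]
 [395.4 418.2]]
[ 0.4292 -0.2909  0.05  ] [ 0.4281 -0.2872  0.    ] [ 0.4292 -0.2871  0.028 ]
pos [ 0.4448 -0.2752  0.1386] rot [-1.8000e+02  8.0000e-02 -1.7759e+02] F [-0.01  0.1  -1.15] w 0.0131 t 5.5333 tool cm [0.144 0.045 0.256] rows 0.06140975767845661
```

{"op": "move_arm", "data": {
  "steps": [
    [1,0.25,0.05,0.5,0,0,0],
    [1,0,0,0.5,0,0,0],
    [1,0,0,0,0,0,0],
    [1,0,0,0,0,0,0],
    [1,0,0,0,0,0,0]
  ]
}}

```text
time_s: 5.95
tool_pos: [0.4412, -0.2755, 0.1278]
tool_rot: [180.0, 0.0, -177.7]
force: [0.4, -0.3, -0.6]
grip_width: 0.0132
```

Run:
```python
from h import *
import pickle
go(.4433,-.2748,.1275)
im,k=cam('wrist'); save('w7.png',crop(im,280,170,80,60,10)); pickle.dump((im,k),open('w7.pkl','wb'))
```

```text
pos [ 0.4412 -0.2755  0.1278] rot [ 180.     0.  -177.7] F [ 0.39 -0.27 -0.6 ] w 0.0132 t 5.95 tool cm [-0.215  0.063  0.027] rows 0.05162513408400774
```

View pics/w7.png

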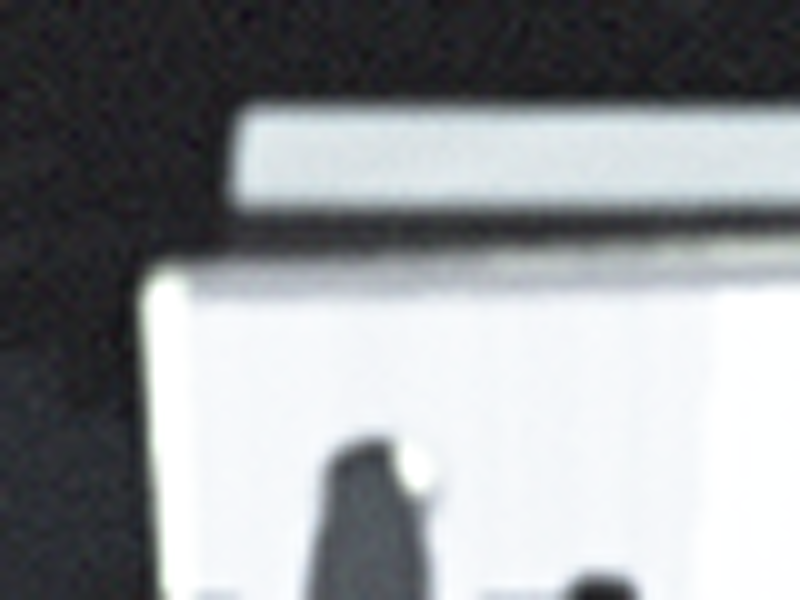

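{"op": "move_arm", "data": {
  "steps": [
    [1,-0.06,0.12,0.1,0,0,0],
    [1,0,0,0.15,0,0,0],
    [1,0,0,0.1,0,0,0],
    [1,0,0,0,0,0,0]
  ]
}}

```text
time_s: 6.33
tool_pos: [0.4416, -0.2741, 0.124]
tool_rot: [180.0, -0.0, -177.7]
force: [-0.3, 0.1, -0.6]
grip_width: 0.0132
```

{"op": "move_arm", "data": {
  "steps": [
    [1,0,0,0.1,0,0,0],
    [1,0,0,0.1,0,0,0],
    [1,0,0,0.1,0,0,0],
    [1,0,0,0,0,0,0]
  ]
}}

```text
time_s: 6.67
tool_pos: [0.4416, -0.2743, 0.1211]
tool_rot: [180.0, -0.0, -177.7]
force: [0.7, -0.0, -0.4]
grip_width: 0.0134
```

{"op": "move_arm", "data": {
  "steps": [
    [1,0,0,0.15,0,0,0],
    [1,0,0,0.15,0,0,0],
    [1,0,0,0.1,0,0,0],
    [1,0,0,0,0,0,0]
  ]
}}

```text
time_s: 7.0
tool_pos: [0.4418, -0.2743, 0.1171]
tool_rot: [-180.0, 0.0, -177.7]
force: [-0.3, -0.2, -0.6]
grip_width: 0.013
```

Tip about 42 mm up, inside the cover. Feel for the white frame.

{"op": "move_arm", "data": {
  "steps": [
    [1,0,0,0.1,0,0,0],
    [1,0,0,0.1,0,0,0],
    [1,0,0,0.1,0,0,0],
    [1,0,0,0,0,0,0]
  ]
}}

```text
time_s: 7.33
tool_pos: [0.4422, -0.2745, 0.1146]
tool_rot: [-180.0, 0.0, -177.7]
force: [0.2, -0.4, 2.3]
grip_width: 0.0136
```

Run:
```python
from h import *
go(.4433,-.2748,.1275)
```

```text
pos [ 0.4422 -0.2745  0.1146] rot [-1.7999e+02  5.0000e-02 -1.7769e+02] F [ 0.2  -0.39  2.32] w 0.0136 t 7.3333 tool cm [-0.114 -0.037 -1.285] rows 0.3081722176889312
```

{"op": "move_arm", "data": {
  "steps": [
    [1,-0.056,-0.083,0,0,0,0],
    [1,-0.056,-0.083,0,0,0,0],
    [1,0,0,0,0,0,0]
  ]
}}

```text
time_s: 7.58
tool_pos: [0.4431, -0.2757, 0.1144]
tool_rot: [180.0, -0.0, -177.7]
force: [-1.0, 1.9, 3.5]
grip_width: 0.0133
```

{"op": "move_arm", "data": {
  "steps": [
    [1,-0.056,-0.083,0,0,0,0],
    [1,-0.056,-0.083,0,0,0,0],
    [1,0,0,0,0,0,0]
  ]
}}

```text
time_s: 7.83
tool_pos: [0.4441, -0.277, 0.1144]
tool_rot: [179.9, -0.0, -177.7]
force: [-0.9, 3.4, 5.7]
grip_width: 0.013
```

{"op": "move_arm", "data": {
  "steps": [
    [1,-0.056,-0.083,-0.04,0,0,0],
    [1,-0.056,-0.083,0,0,0,0],
    [1,0,0,0,0,0,0]
  ]
}}

```text
time_s: 8.08
tool_pos: [0.4452, -0.2785, 0.1144]
tool_rot: [179.9, -0.0, -177.7]
force: [-1.1, 3.5, 3.5]
grip_width: 0.0135
```

{"op": "move_arm", "data": {
  "steps": [
    [1,-0.056,-0.083,0,0,0,0],
    [1,0,0,0,0,0,0]
  ]
}}

```text
time_s: 8.25
tool_pos: [0.446, -0.2799, 0.1144]
tool_rot: [-180.0, 0.0, -177.7]
force: [0.5, 2.0, -0.6]
grip_width: 0.0131
```

{"op": "move_arm", "data": {
  "steps": [
    [1,-0.056,-0.083,0,0,0,0],
    [1,0,0,0,0,0,0]
  ]
}}

```text
time_s: 8.42
tool_pos: [0.4467, -0.2809, 0.1144]
tool_rot: [-180.0, 0.0, -177.7]
force: [0.9, 2.5, -0.8]
grip_width: 0.0131
```

Run:
```python
from h import *
import pickle
go(.4433,-.2748,.1275)
im,k=cam('wrist'); save('w8.png',crop(im,280,150,120,80,6)); pickle.dump((im,k),open('w8.pkl','wb'))
im,k=cam('scene'); save('s8.png',crop(im,310,165,80,60,10))
```

```text
pos [ 0.4467 -0.2809  0.1144] rot [-1.7997e+02  2.0000e-02 -1.7769e+02] F [ 0.87  2.46 -0.81] w 0.0131 t 8.4167 tool cm [ 0.317  0.624 -1.31 ] rows 0.3142131867556115
```

View pics/w8.png

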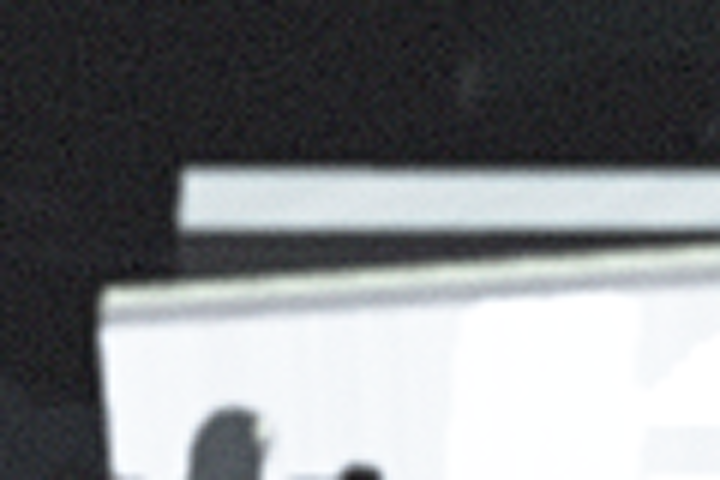

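View pics/s8.png

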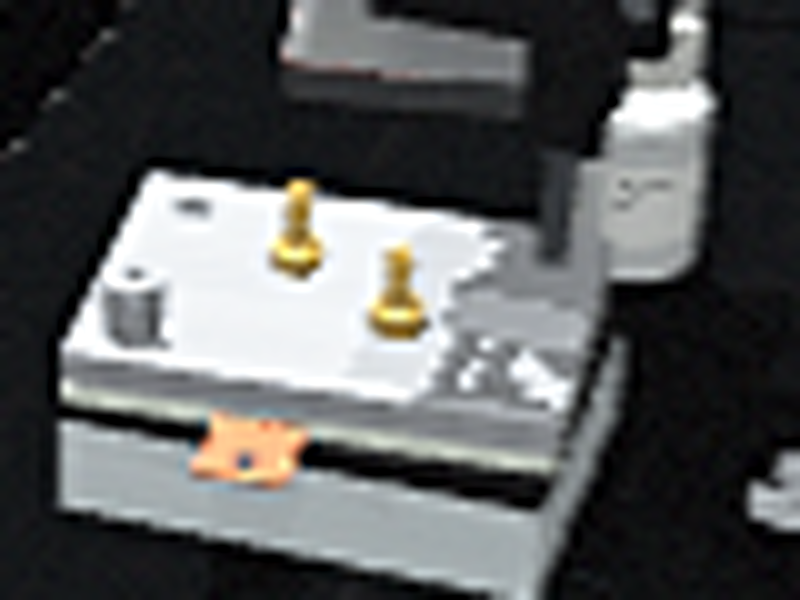

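{"op": "move_arm", "data": {
  "steps": [
    [1,0,0,0.1,0,0,0],
    [1,0,0,0.1,0,0,0],
    [1,0,0,0,0,0,0]
  ]
}}

```text
time_s: 8.77
tool_pos: [0.4467, -0.2809, 0.1127]
tool_rot: [-180.0, 0.0, -177.7]
force: [0.9, 2.0, 0.9]
grip_width: 0.0136
```

{"op": "move_arm", "data": {
  "steps": [
    [1,0,0,0.1,0,0,0],
    [1,0,0,0.1,0,0,0],
    [1,0,0,0,0,0,0]
  ]
}}

```text
time_s: 9.02
tool_pos: [0.4467, -0.2807, 0.1106]
tool_rot: [180.0, 0.0, -177.7]
force: [0.3, 2.6, 0.3]
grip_width: 0.0132
```

{"op": "move_arm", "data": {
  "steps": [
    [1,0,0,0.1,0,0,0],
    [1,0,0,0.1,0,0,0],
    [1,0,0,0.05,0,0,0],
    [1,0,0,0,0,0,0]
  ]
}}

```text
time_s: 9.35
tool_pos: [0.4469, -0.2807, 0.1087]
tool_rot: [180.0, 0.0, -177.7]
force: [1.4, 3.4, 5.4]
grip_width: 0.0132
```

Run:
```python
from h import *
import pickle
im,k=pickle.load(open('w8.pkl','rb'))
c=crop(im,285,160,80,60,10).astype(float); save('w8e.png',np.clip((c-15)*4,0,255).astype(np.uint8))
im,k=pickle.load(open('w1.pkl','rb'))
c=crop(im,0,100,110,140,5).astype(float); save('w1e.png',np.clip((c-10)*4,0,255).astype(np.uint8))
```

```text
(no output)
```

View pics/w8e.png

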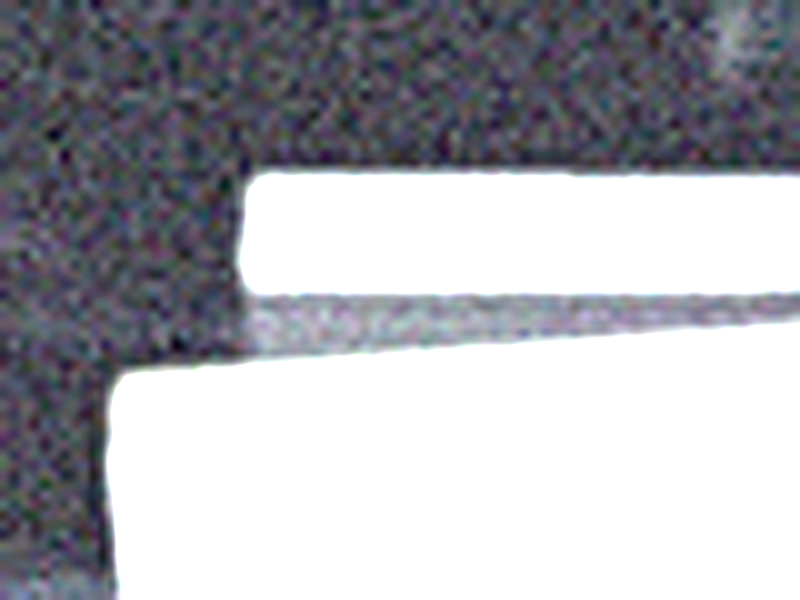

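View pics/w1e.png

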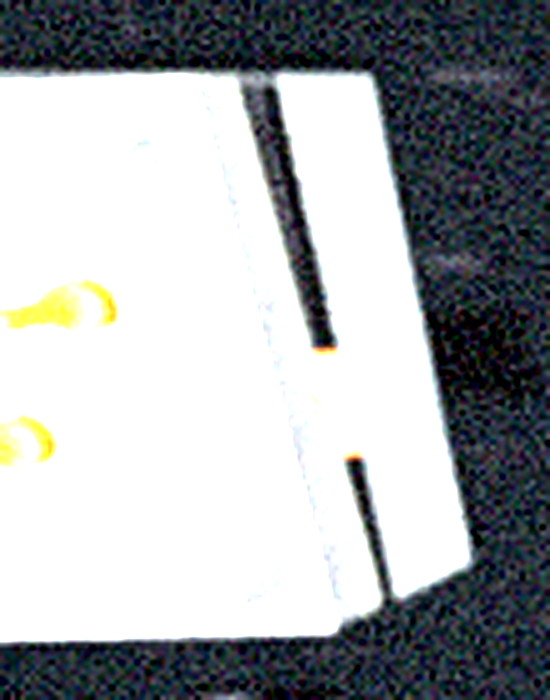

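{"op": "move_arm", "data": {
  "steps": [
    [1,0.056,0.083,-0.05,0,0,0],
    [1,0.056,0.083,0,0,0,0],
    [1,0.056,0.083,0,0,0,0],
    [1,0,0,0,0,0,0]
  ]
}}

```text
time_s: 9.68
tool_pos: [0.4452, -0.2791, 0.1089]
tool_rot: [-179.9, 0.1, -177.7]
force: [3.7, -0.6, 0.4]
grip_width: 0.0133
```

{"op": "move_arm", "data": {
  "steps": [
    [1,0.056,0.083,0.03,0,0,0],
    [1,0.056,0.083,0,0,0,0],
    [1,0,0,0,0,0,0]
  ]
}}

```text
time_s: 9.93
tool_pos: [0.4441, -0.2777, 0.1089]
tool_rot: [-179.9, 0.1, -177.7]
force: [4.9, -2.7, 1.4]
grip_width: 0.0133
```

{"op": "move_arm", "data": {
  "steps": [
    [1,0.04,0.1,0.01,0,0,0],
    [1,0.04,0.1,0,0,0,0],
    [1,0,0,0,0,0,0]
  ]
}}

```text
time_s: 10.18
tool_pos: [0.4428, -0.2755, 0.1088]
tool_rot: [-179.9, 0.0, -177.7]
force: [3.4, -4.2, 2.9]
grip_width: 0.0129
```

{"op": "move_arm", "data": {
  "steps": [
    [1,0.05,0.085,0,0,0,0],
    [1,0.05,0.085,0,0,0,0],
    [1,0,0,0,0,0,0]
  ]
}}

```text
time_s: 10.43
tool_pos: [0.4411, -0.2728, 0.1082]
tool_rot: [180.0, -0.0, -177.7]
force: [2.4, -2.2, 2.8]
grip_width: 0.0131
```

{"op": "move_arm", "data": {
  "steps": [
    [1,0,0,0.06,0,0,0],
    [1,0,0,0,0,0,0]
  ]
}}

```text
time_s: 10.6
tool_pos: [0.4411, -0.2727, 0.1073]
tool_rot: [180.0, -0.1, -177.7]
force: [3.1, -1.8, 2.1]
grip_width: 0.0132
```

Going in: the force stays low as z drops. Continue.

{"op": "move_arm", "data": {
  "steps": [
    [1,0,0,0.08,0,0,0],
    [1,0,0,0.08,0,0,0],
    [1,0,0,0,0,0,0]
  ]
}}

```text
time_s: 10.85
tool_pos: [0.4412, -0.2728, 0.1057]
tool_rot: [180.0, -0.1, -177.7]
force: [3.6, -2.1, 0.2]
grip_width: 0.0132
```

{"op": "move_arm", "data": {
  "steps": [
    [1,0,0,0.1,0,0,0],
    [1,0,0,0.1,0,0,0],
    [1,0,0,0,0,0,0]
  ]
}}

```text
time_s: 11.1
tool_pos: [0.4413, -0.2728, 0.1037]
tool_rot: [180.0, -0.0, -177.7]
force: [1.4, -1.8, 0.2]
grip_width: 0.0133
```

{"op": "move_arm", "data": {
  "steps": [
    [1,0,0,0.1,0,0,0],
    [1,0,0,0.1,0,0,0],
    [1,0,0,0,0,0,0]
  ]
}}

```text
time_s: 11.35
tool_pos: [0.4414, -0.2729, 0.1018]
tool_rot: [180.0, -0.0, -177.7]
force: [2.5, -2.2, -0.6]
grip_width: 0.013
```

{"op": "move_arm", "data": {
  "steps": [
    [1,0,0,0.1,0,0,0],
    [1,0,0,0.1,0,0,0],
    [1,0,0,0,0,0,0]
  ]
}}

```text
time_s: 11.6
tool_pos: [0.4415, -0.2729, 0.0998]
tool_rot: [180.0, -0.0, -177.7]
force: [2.5, -0.9, 0.3]
grip_width: 0.0128
```

In the base hole. Keep going.

{"op": "move_arm", "data": {
  "steps": [
    [1,0,0,0.12,0,0,0],
    [1,0,0,0.12,0,0,0],
    [1,0,0,0.12,0,0,0],
    [1,0,0,0,0,0,0]
  ]
}}

```text
time_s: 11.93
tool_pos: [0.4417, -0.2729, 0.0964]
tool_rot: [180.0, 0.0, -177.7]
force: [2.3, -0.3, 2.3]
grip_width: 0.0131
```

{"op": "move_arm", "data": {
  "steps": [
    [1,-0.04,0,0.12,0,0,0],
    [1,0,0,0.12,0,0,0],
    [1,0,0,0.12,0,0,0],
    [1,0,0,0,0,0,0]
  ]
}}

```text
time_s: 12.27
tool_pos: [0.442, -0.2729, 0.0927]
tool_rot: [180.0, -0.0, -177.7]
force: [0.9, -0.0, 3.6]
grip_width: 0.013
```

{"op": "move_arm", "data": {
  "steps": [
    [1,0,0,0.12,0,0,0],
    [1,0,0,0.12,0,0,0],
    [1,0,0,0.1,0,0,0],
    [1,0,0,0,0,0,0]
  ]
}}

```text
time_s: 12.6
tool_pos: [0.442, -0.2728, 0.0895]
tool_rot: [180.0, -0.0, -177.7]
force: [1.8, 1.0, 4.7]
grip_width: 0.0131
```

{"op": "move_arm", "data": {
  "steps": [
    [1,0,0,0.12,0,0,0],
    [1,0,0,0.12,0,0,0],
    [1,0,0,0.12,0,0,0],
    [1,0,0,0,0,0,0]
  ]
}}

```text
time_s: 12.93
tool_pos: [0.4421, -0.2726, 0.086]
tool_rot: [179.9, -0.0, -177.7]
force: [0.2, 1.7, 5.2]
grip_width: 0.0132
```

{"op": "move_arm", "data": {
  "steps": [
    [1,0,0,0.12,0,0,0],
    [1,0,0,0.12,0,0,0],
    [1,0,0,0.08,0,0,0],
    [1,0,0,0,0,0,0]
  ]
}}

```text
time_s: 13.27
tool_pos: [0.4422, -0.2725, 0.0831]
tool_rot: [179.9, 0.0, -177.7]
force: [1.2, 0.7, 7.3]
grip_width: 0.0129
```

{"op": "move_arm", "data": {
  "steps": [
    [1,0,0,0.08,0,0,0],
    [1,0,0,0.06,0,0,0],
    [1,0,0,0,0,0,0]
  ]
}}

```text
time_s: 13.52
tool_pos: [0.4423, -0.2726, 0.082]
tool_rot: [179.9, 0.0, -177.7]
force: [0.0, 2.2, 10.4]
grip_width: 0.0132
```

{"op": "move_arm", "data": {
  "steps": [
    [1,0,0,0.06,0,0,0],
    [1,0,0,0,0,0,0]
  ]
}}

```text
time_s: 13.68
tool_pos: [0.4423, -0.2726, 0.0819]
tool_rot: [179.9, 0.0, -177.7]
force: [-1.9, 2.7, 14.2]
grip_width: 0.0135
```

Run:
```python
from h import *
import pickle
go(.442,-.2726,.15)
im,k=cam('wrist'); save('w9.png',crop(im,270,140,130,100,6)); pickle.dump((im,k),open('w9.pkl','wb'))
im,k=cam('scene'); save('s9.png',crop(im,310,165,80,60,10))
```

```text
pos [ 0.4423 -0.2726  0.0819] rot [ 1.7989e+02  2.0000e-02 -1.7768e+02] F [-1.9   2.65 14.18] w 0.0135 t 13.6833 tool cm [ 0.03   0.015 -6.811] rows 1.633299174844354
```

View pics/w9.png

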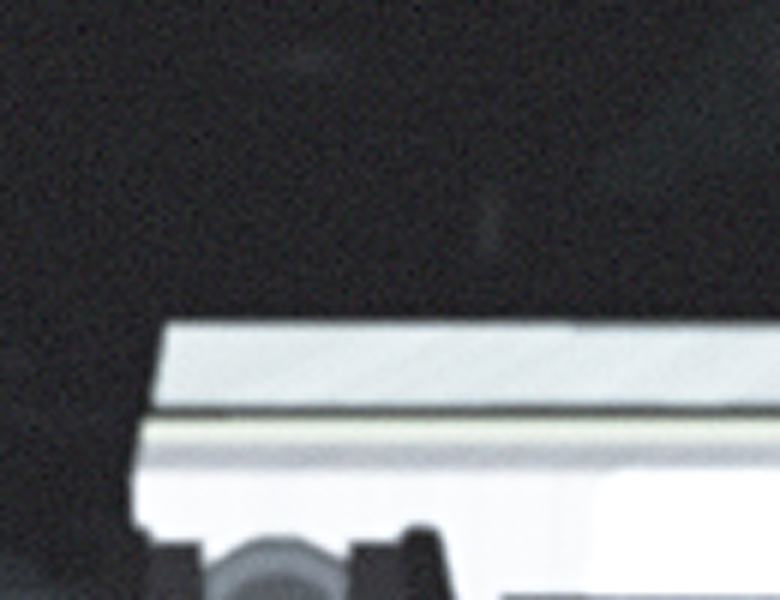

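View pics/s9.png

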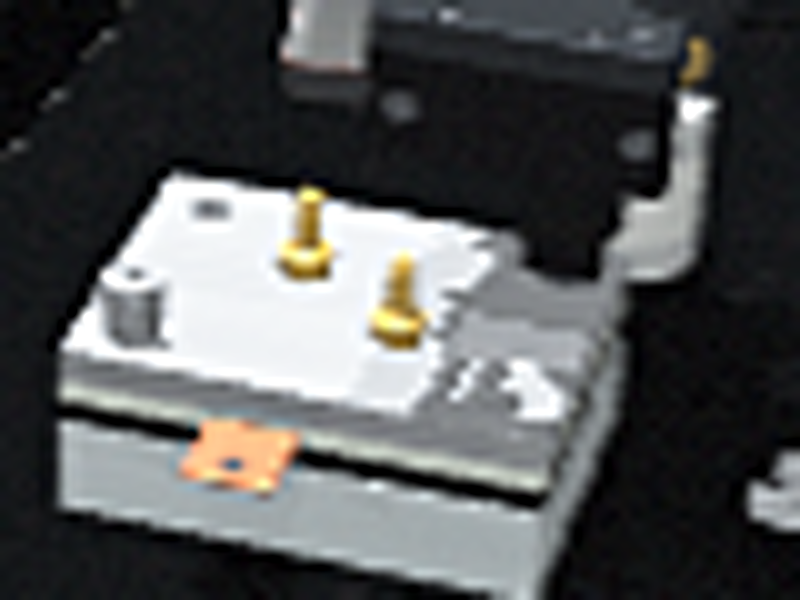

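{"op": "move_arm", "data": {
  "steps": [
    [1,0,0,-0.12,0,0,0],
    [3,0,0,0,0,0,0],
    [3,0,0,0,0,0,0],
    [3,0,0,0,0,0,0],
    [3,0,0,0,0,0,0]
  ]
}}

```text
time_s: 14.2
tool_pos: [0.441, -0.273, 0.0812]
tool_rot: [180.0, -0.1, -177.7]
force: [-0.4, 0.0, 0.1]
grip_width: 0.0277
```

{"op": "move_arm", "data": {
  "steps": [
    [3,0,0,-2,0,0,0],
    [3,0,0,-3,0,0,0],
    [3,0,0,-3,0,0,0],
    [3,0,0,0,0,0,0],
    [3,0,0,0,0,0,0]
  ]
}}

```text
time_s: 14.62
tool_pos: [0.4427, -0.2736, 0.1631]
tool_rot: [-180.0, 0.2, -177.7]
force: [-0.2, -0.3, -0.7]
grip_width: 0.03
```

Run:
```python
from h import *
import pickle
im,k=cam('wrist'); save('w10.png',crop(im,250,130,140,110,5)); pickle.dump((im,k),open('w10.pkl','wb'))
im,k=cam('scene'); save('s10.png',crop(im,310,155,80,65,9))
go(.504,.030,.17)
```

```text
pos [ 0.4413 -0.2727  0.1609] rot [ 1.7995e+02 -8.0000e-02 -1.7770e+02] F [-0.51  0.83 -0.26] w 0.0305 t 14.7167 tool cm [-7.481 29.99  -0.889] rows 7.191884507808695
```

View pics/w10.png

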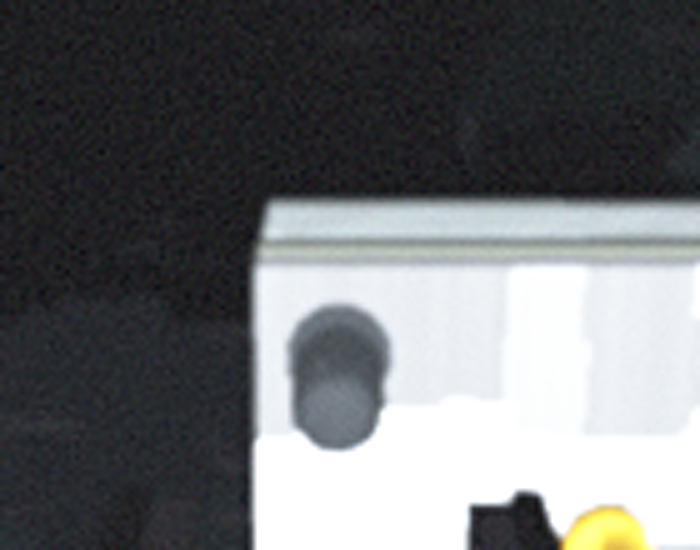

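View pics/s10.png

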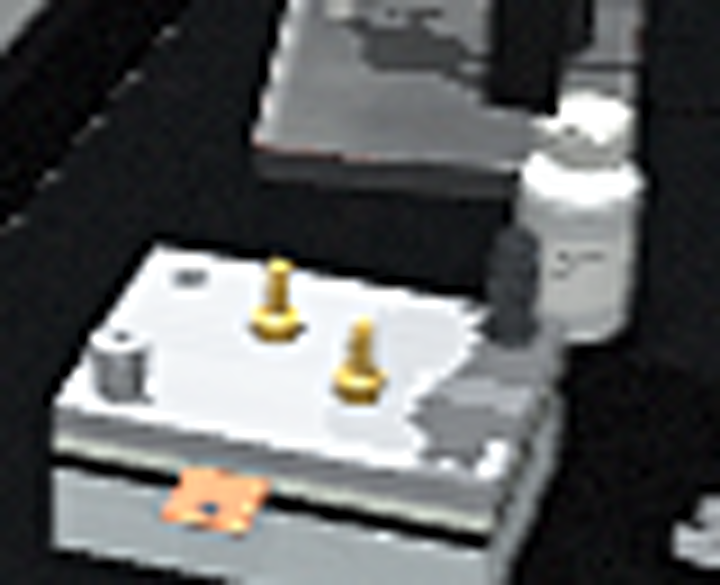

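Run:
```python
from h import *
import pickle
K={n:pickle.load(open(n+'.pkl','rb')) for n in ['w1','w2','w4','top0','scene0','w10']}
for z in (.0,.05,.1,.15,.2):
    print(z,'w1',onz(K['w1'][1],303,145,z)[:2].round(3),'w2',onz(K['w2'][1],390,75,z)[:2].round(3),'w4',onz(K['w4'][1],414,65,z)[:2].round(3),'top',onz(K['top0'][1],216,222,z)[:2].round(3))
k=K['w10'][1]
P=lambda x,y,z: onz(k,(x+.5)/5-.5+250,(y+.5)/5-.5+130,z).round(4)
print('pintop',P(337,408,.084),'col',P(340,352,.054))
save('top_cent.png',crop(K['top0'][0],130,130,140,140,5))
```

```text
0.0 w1 [0.452 0.101] w2 [0.43  0.111] w4 [0.426 0.11 ] top [0.438 0.108]
0.05 w1 [0.445 0.103] w2 [0.435 0.1  ] w4 [0.433 0.095] top [0.435 0.098]
0.1 w1 [0.439 0.104] w2 [0.44  0.089] w4 [0.439 0.081] top [0.431 0.087]
0.15 w1 [0.432 0.106] w2 [0.444 0.078] w4 [0.445 0.066] top [0.428 0.077]
0.2 w1 [0.426 0.108] w2 [0.449 0.067] w4 [0.451 0.052] top [0.425 0.066]
pintop [ 0.441  -0.2731  0.084 ] col [ 0.4417 -0.2725  0.054 ]
```

View pics/top_cent.png

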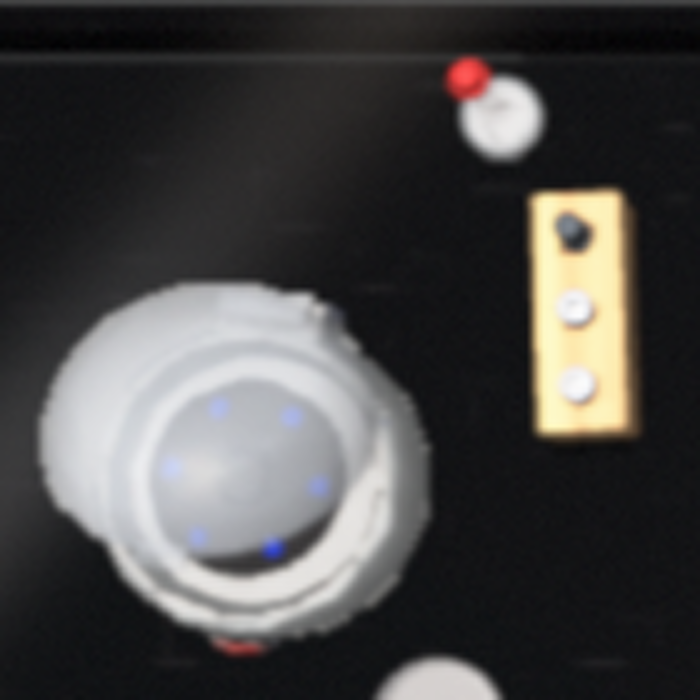

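Run:
```python
from h import *
import pickle
K={n:pickle.load(open(n+'.pkl','rb')) for n in ['w1','w2','w4','top0','scene0']}
def tri(d):
    A=[];b=[]
    for n,(u,v) in d.items():
        k=K[n][1]; o=onz(k,u,v,0); o2=onz(k,u,v,1); t=(o2-o)/np.linalg.norm(o2-o); M=np.eye(3)-np.outer(t,t); A.append(M);b.append(M@o)
    p=np.linalg.lstsq(np.vstack(A),np.hstack(b),rcond=None)[0]
    print(p.round(3),{n:np.round(proj(K[n][1],p)[0]-np.array(d[n]),1) for n in d})
tri({'top0':(178,259),'scene0':(349,341),'w1':(385,56)})
tri({'top0':(195,193),'w1':(345,205),'w2':(435,155)})
for n in ['w1','w2','w4']: pass
save('cw1.png',crop(K['w1'][0],290,50,190,180,3)); save('cw2.png',crop(K['w2'][0],380,0,260,190,3))
```

```text
[0.347 0.19  0.032] {'top0': array([-0.3,  0.4]), 'scene0': array([ 0.4, -0.1]), 'w1': array([-0.5,  1.6])}
[0.504 0.149 0.06 ] {'top0': array([-0.7, -1.1]), 'w1': array([-4.5, -6.4]), 'w2': array([4.5, 5.4])}
```

View pics/cw1.png

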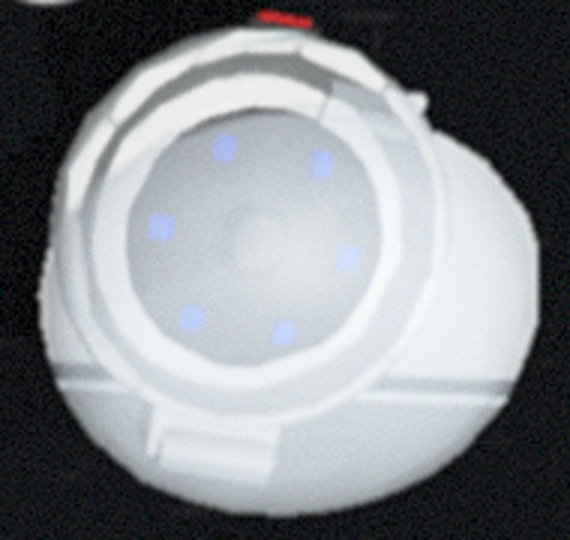

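View pics/cw2.png

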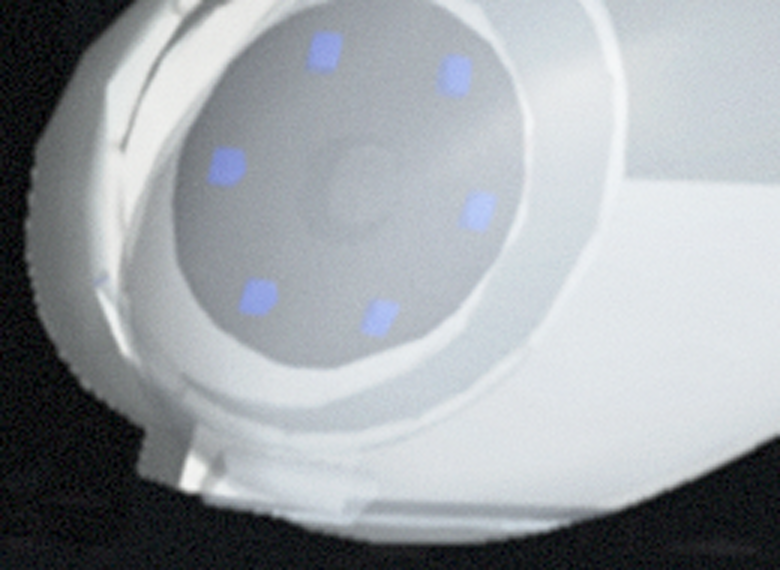

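{"op": "move_arm", "data": {
  "steps": [
    [3.5,0,0,-1,0,0,0.117],
    [3.5,0,0,-1,0,0,0.117],
    [3.5,0,0,0,0,0,0.117],
    [3.5,0,0,0,0,0,0.117],
    [3.5,0,0,0,0,0,0.117]
  ]
}}

```text
time_s: 15.13
tool_pos: [0.441, -0.2726, 0.1803]
tool_rot: [-179.9, -0.2, 148.5]
force: [-0.1, 0.6, -0.5]
grip_width: 0.035
```

{"op": "move_arm", "data": {
  "steps": [
    [3.5,0,0,0,0,0,0.117],
    [3.5,0,0,0,0,0,0]
  ]
}}

```text
time_s: 15.3
tool_pos: [0.441, -0.2726, 0.1803]
tool_rot: [-179.9, -0.2, 141.9]
force: [-0.0, -0.4, -0.4]
grip_width: 0.0348
```

Run:
```python
from h import *
go(.5055,.029,.16); print(env.get_obs()['qpos'].round(1))
```

```text
pos [ 0.441  -0.2726  0.1803] rot [-1.7992e+02 -1.6000e-01  1.4191e+02] F [-0.02 -0.39 -0.36] w 0.0348 t 15.3 tool cm [13.519 27.717  2.025] rows 6.646871233124933
[-18.8   6.1  50.9 108.1  -5.1  68.2  85.7]
```

{"op": "move_arm", "data": {
  "steps": [
    [3.5,1.0,2.0,0,0,0,0],
    [3.5,1.8,3.7,0,0,0,0],
    [3.5,1.8,3.7,0,0,0,0],
    [3.5,1.8,3.7,0,0,0,0],
    [3.5,1.8,3.7,0,0,0,0]
  ]
}}

```text
time_s: 15.72
tool_pos: [0.4798, -0.0883, 0.181]
tool_rot: [-180.0, -0.1, 142.3]
force: [1.4, 0.4, 0.4]
grip_width: 0.035
```

{"op": "move_arm", "data": {
  "steps": [
    [3.5,1.8,3.7,0,0,0,0],
    [3.5,1.8,3.7,0,0,0,0],
    [3.5,1.7,3.5,0.5,0,0,0],
    [3.5,0,0,0.5,0,0,0],
    [3.5,0,0,0,0,0,0]
  ]
}}

```text
time_s: 16.13
tool_pos: [0.5045, 0.0309, 0.1697]
tool_rot: [-179.8, -0.1, 142.6]
force: [-0.4, -0.5, -0.2]
grip_width: 0.035
```

Run:
```python
from h import *
import pickle
go(.5055,.029,.0775)
im,k=cam('wrist'); save('w11.png',im); pickle.dump((im,k),open('w11.pkl','wb'))
print(proj(k,[[.5055,.029,.068],[.4698,.0273,.068]]))
```

```text
pos [0.5045 0.0309 0.1697] rot [-1.7979e+02 -1.2000e-01  1.4258e+02] F [-0.44 -0.47 -0.19] w 0.035 t 16.1333 tool cm [-0.217 -0.053  9.216] rows 2.210108976740329
[[315.9112914  206.26865035]
 [286.48899673 173.07965871]]
```

View pics/w11.png

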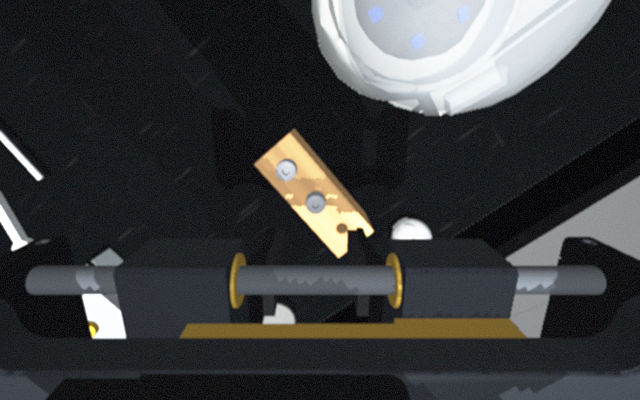

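{"op": "move_arm", "data": {
  "steps": [
    [3.5,-0.2,-0.05,2.5,0,0,0],
    [3.5,0,0,3.0,0,0,0],
    [3.5,0,0,2.5,0,0,0],
    [3.5,0,0,0,0,0,0],
    [3.5,0,0,0,0,0,0]
  ]
}}

```text
time_s: 16.6
tool_pos: [0.5058, 0.0248, 0.0912]
tool_rot: [-179.8, -0.1, 142.0]
force: [-0.6, 0.1, 0.2]
grip_width: 0.035
```

Run:
```python
from h import *
go(.5055,.0293,.0775)
```

```text
pos [0.5058 0.0248 0.0912] rot [-1.7983e+02 -8.0000e-02  1.4198e+02] F [-0.58  0.07  0.17] w 0.035 t 16.6 tool cm [0.297 0.342 1.367] rows 0.32779522375117004
```

{"op": "move_arm", "data": {
  "steps": [
    [3.5,0.3,0.34,0.5,0,0,0],
    [3.5,0,0,0.8,0,0,0],
    [3.5,0,0,0,0,0,0],
    [3.5,0,0,0,0,0,0]
  ]
}}

```text
time_s: 16.93
tool_pos: [0.5069, 0.0314, 0.0793]
tool_rot: [180.0, 0.0, 142.1]
force: [0.2, -0.5, -0.0]
grip_width: 0.0352
```

Run:
```python
from h import *
go(.5055,.0293,.0775)
```

```text
pos [0.5069 0.0314 0.0793] rot [1.7997e+02 1.0000e-02 1.4211e+02] F [ 0.23 -0.47 -0.05] w 0.0352 t 16.9333 tool cm [-0.02  -0.251  0.177] rows 0.06014623171501606
```

{"op": "move_arm", "data": {
  "steps": [
    [3.5,0,-0.2,0.16,0,0,0],
    [3.5,0,0,0,0,0,0],
    [3.5,0,0,0,0,0,0]
  ]
}}

```text
time_s: 17.18
tool_pos: [0.5056, 0.0296, 0.0776]
tool_rot: [180.0, 0.0, 142.1]
force: [0.6, -0.1, -0.2]
grip_width: 0.0349
```

{"op": "move_arm", "data": {
  "steps": [
    [1,0,0,0,0,0,0],
    [1,0,0,0,0,0,0],
    [1,0,0,0,0,0,0],
    [1,0,0,0,0,0,0]
  ]
}}

```text
time_s: 17.52
tool_pos: [0.5055, 0.0298, 0.0774]
tool_rot: [180.0, 0.0, 142.1]
force: [-0.2, -0.5, 0.3]
grip_width: 0.0161
```

{"op": "move_arm", "data": {
  "steps": [
    [1,0,0,-1.5,0,0,0],
    [1,0,0,-3,0,0,0],
    [1,0,0,-3,0,0,0],
    [1,0,0,-1.5,0,0,0],
    [1,0,0,0,0,0,0]
  ]
}}

```text
time_s: 17.93
tool_pos: [0.508, 0.03, 0.1711]
tool_rot: [179.7, 0.2, 142.1]
force: [0.2, 0.1, -0.7]
grip_width: 0.0151
```

{"op": "move_arm", "data": {
  "steps": [
    [1,0,0,-1,0,0,-0.117],
    [1,0,0,0,0,0,-0.117],
    [1,0,0,0,0,0,-0.117],
    [1,0,0,0,0,0,-0.117],
    [1,0,0,0,0,0,-0.117]
  ]
}}

```text
time_s: 18.35
tool_pos: [0.5048, 0.0297, 0.1762]
tool_rot: [-180.0, -0.1, 175.9]
force: [0.1, -0.1, -0.1]
grip_width: 0.0145
```

{"op": "move_arm", "data": {
  "steps": [
    [1,0,0,0,0,0,-0.117],
    [1,0,0,0,0,0,0]
  ]
}}

```text
time_s: 18.52
tool_pos: [0.5049, 0.0296, 0.1762]
tool_rot: [-180.0, -0.1, -177.5]
force: [-0.5, -0.1, -0.6]
grip_width: 0.0149
```

Run:
```python
from h import *
go(.4416,-.2044,.165)
```

```text
pos [0.5049 0.0296 0.1762] rot [-1.7998e+02 -9.0000e-02 -1.7753e+02] F [-0.45 -0.11 -0.65] w 0.0149 t 18.5167 tool cm [  7.326 -23.108   1.145] rows 5.541386262441012
```

{"op": "move_arm", "data": {
  "steps": [
    [1,0.6,-1.9,0,0,0,0],
    [1,1.15,-3.6,0,0,0,0],
    [1,1.15,-3.6,0,0,0,0],
    [1,1.15,-3.6,0,0,0,0],
    [1,1.15,-3.6,0,0,0,0]
  ]
}}

```text
time_s: 18.93
tool_pos: [0.459, -0.1366, 0.1767]
tool_rot: [180.0, -0.0, -177.9]
force: [0.3, -0.6, 0.1]
grip_width: 0.0145
```

{"op": "move_arm", "data": {
  "steps": [
    [1,1.15,-3.6,1,0,0,0],
    [1,0.6,-2.0,1,0,0,0],
    [1,0.3,-1.0,1,0,0,0],
    [1,0,0,0,0,0,0],
    [1,0,0,0,0,0,0]
  ]
}}

```text
time_s: 19.35
tool_pos: [0.4415, -0.2018, 0.1466]
tool_rot: [180.0, -0.1, -177.9]
force: [0.6, 0.5, -0.7]
grip_width: 0.0146
```

{"op": "move_arm", "data": {
  "steps": [
    [1,0,0,0,0,0,0],
    [1,0,0,0,0,0,0]
  ]
}}

```text
time_s: 19.52
tool_pos: [0.4431, -0.2006, 0.1477]
tool_rot: [180.0, 0.0, -177.6]
force: [-0.1, 0.0, 0.1]
grip_width: 0.0149
```

Run:
```python
from h import *
import pickle
go(.4416,-.2044,.122)
im,k=cam('wrist'); save('w12.png',crop(im,240,130,140,110,5)); pickle.dump((im,k),open('w12.pkl','wb'))
```

```text
pos [ 0.4431 -0.2006  0.1477] rot [ 1.7999e+02  4.0000e-02 -1.7760e+02] F [-0.07  0.    0.06] w 0.0149 t 19.5167 tool cm [ 0.166 -0.37   2.566] rows 0.6153293656136707
```

View pics/w12.png

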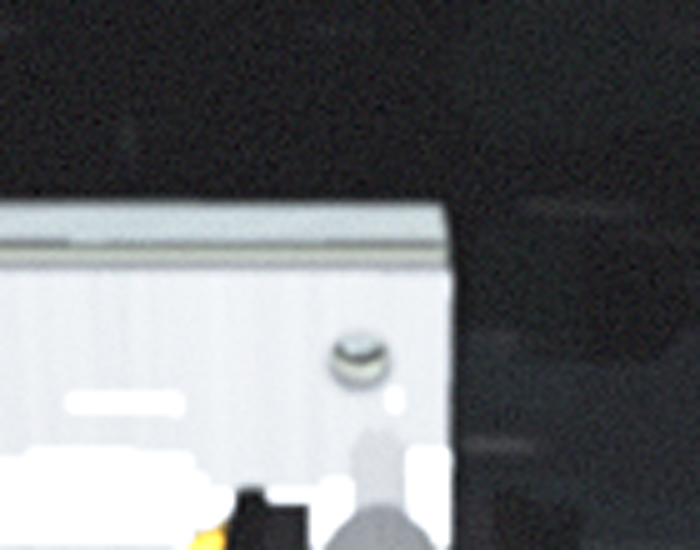

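Run:
```python
from h import *
import pickle
im,k=pickle.load(open('w12.pkl','rb'))
P=lambda x,y,z: onz(k,(x+.5)/5-.5+240,(y+.5)/5-.5+130,z).round(4)
Q=lambda p: ((proj(k,p)-[240,130]+.5)*5-.5).round(1)
print('hole',P(359,357,.05))
c=np.array([.4431,-.2006,.0843]);print(Q([c,c+[-.003,0,0],c+[-.004,0,.001],c+[0,.004,.001],c+[0,-.004,.001]]))
save('w12b.png',crop(im,295,190,40,50,12))
```

```text
hole [ 0.4393 -0.2045  0.05  ]
[[383.4 459.1]
 [384.3 438.6]
 [384.7 434.3]
 [412.6 462.9]
 [354.2 460.6]]
```

View pics/w12b.png

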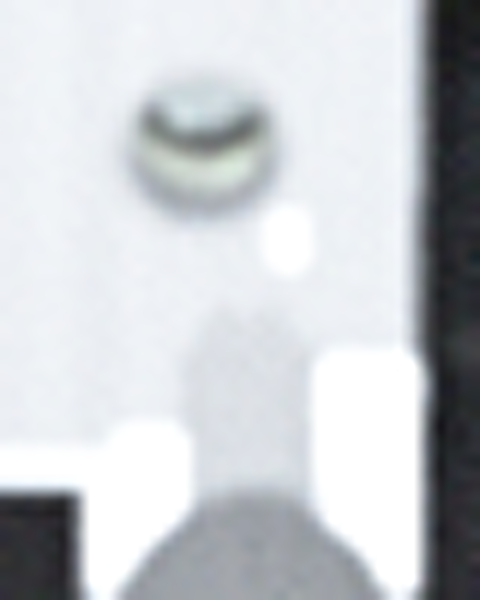

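{"op": "move_arm", "data": {
  "steps": [
    [1,0.2,-0.3,1.0,0,0,0],
    [1,0,0,1.0,0,0,0],
    [1,0,0,0.8,0,0,0],
    [1,0,0,0,0,0,0],
    [1,0,0,0,0,0,0]
  ]
}}

```text
time_s: 19.98
tool_pos: [0.4396, -0.2049, 0.1183]
tool_rot: [180.0, -0.1, -177.7]
force: [0.6, -1.1, 0.1]
grip_width: 0.0151
```

{"op": "move_arm", "data": {
  "steps": [
    [1,0,0,0,0,0,0],
    [1,0,0,0,0,0,0]
  ]
}}

```text
time_s: 20.15
tool_pos: [0.4406, -0.2052, 0.1195]
tool_rot: [-180.0, 0.0, -177.7]
force: [-0.4, 0.0, 0.6]
grip_width: 0.0149
```

Run:
```python
from h import *
import pickle
go(.4416,-.2044,.122)
im,k=cam('wrist'); pickle.dump((im,k),open('w13.pkl','wb'))
save('w13.png',crop(im,295,180,40,50,12))
Q=lambda p: ((proj(k,p)-[295,180]+.5)*12-.5).round(1)
s=env.get_obs()['tool_pos'];c=s-[0,0,.0634];print(Q([c,c+[-.003,0,0],c+[-.004,0,.001],c+[0,.004,.001],c+[0,-.004,.001]]))
print(Q([[.4393,-.2045,.05]]))
```

```text
pos [ 0.4406 -0.2052  0.1195] rot [-1.7999e+02  3.0000e-02 -1.7770e+02] F [-0.4   0.05  0.56] w 0.0149 t 20.15 tool cm [-0.1    0.076 -0.245] rows 0.058792897030127314
[[260.7 503.2]
 [262.8 454. ]
 [263.6 443.6]
 [330.8 512.1]
 [190.7 506.9]]
[[273.2 443.6]]
```

View pics/w13.png

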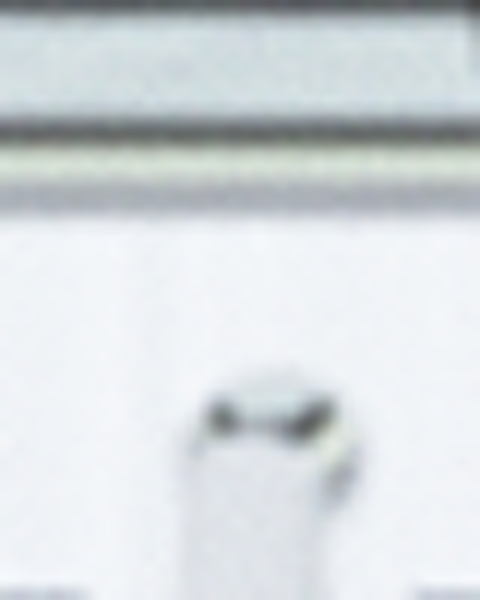

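{"op": "move_arm", "data": {
  "steps": [
    [1,0.02,0.11,0.2,0,0,0],
    [1,0,0,0.2,0,0,0],
    [1,0,0,0.15,0,0,0],
    [1,0,0,0.1,0,0,0],
    [1,0,0,0,0,0,0]
  ]
}}

```text
time_s: 20.62
tool_pos: [0.4399, -0.2039, 0.1125]
tool_rot: [180.0, -0.0, -177.7]
force: [0.5, 0.5, -0.3]
grip_width: 0.0155
```

{"op": "move_arm", "data": {
  "steps": [
    [1,0,0,0.1,0,0,0],
    [1,0,0,0.1,0,0,0],
    [1,0,0,0,0,0,0]
  ]
}}

```text
time_s: 20.87
tool_pos: [0.4402, -0.204, 0.1107]
tool_rot: [-180.0, 0.0, -177.7]
force: [0.3, -0.0, 0.3]
grip_width: 0.0147
```

{"op": "move_arm", "data": {
  "steps": [
    [1,0,0,0.12,0,0,0],
    [1,0,0,0.12,0,0,0],
    [1,0,0,0.12,0,0,0],
    [1,0,0,0.12,0,0,0],
    [1,0,0,0,0,0,0]
  ]
}}

```text
time_s: 21.28
tool_pos: [0.4402, -0.2039, 0.1058]
tool_rot: [-180.0, 0.0, -177.7]
force: [0.8, 0.3, -1.0]
grip_width: 0.0151
```

{"op": "move_arm", "data": {
  "steps": [
    [1,0,0,0.12,0,0,0],
    [1,0,0,0.12,0,0,0],
    [1,0,0,0.12,0,0,0],
    [1,0,0,0,0,0,0]
  ]
}}

```text
time_s: 21.62
tool_pos: [0.4402, -0.204, 0.1022]
tool_rot: [-180.0, 0.0, -177.7]
force: [1.9, 0.1, 0.2]
grip_width: 0.0148
```

Foot about 39 mm up, past the cover. Continue.

{"op": "move_arm", "data": {
  "steps": [
    [1,-0.02,0,0.15,0,0,0],
    [1,0,0,0.15,0,0,0],
    [1,0,0,0.15,0,0,0],
    [1,0,0,0,0,0,0]
  ]
}}

```text
time_s: 21.95
tool_pos: [0.4403, -0.204, 0.0976]
tool_rot: [-180.0, -0.0, -177.7]
force: [2.0, 0.7, -0.7]
grip_width: 0.0152
```

{"op": "move_arm", "data": {
  "steps": [
    [1,0,0,0.15,0,0,0],
    [1,0,0,0.15,0,0,0],
    [1,0,0,0.15,0,0,0],
    [1,0,0,0,0,0,0]
  ]
}}

```text
time_s: 22.28
tool_pos: [0.4403, -0.204, 0.0931]
tool_rot: [-180.0, -0.0, -177.7]
force: [2.0, 0.0, -0.6]
grip_width: 0.0149
```

{"op": "move_arm", "data": {
  "steps": [
    [1,-0.05,0,0.1,0,0,0],
    [1,0,0,0.1,0,0,0],
    [1,0,0,0.1,0,0,0],
    [1,0,0,0,0,0,0]
  ]
}}

```text
time_s: 22.62
tool_pos: [0.4406, -0.2039, 0.0901]
tool_rot: [180.0, -0.0, -177.7]
force: [0.9, -0.3, -0.2]
grip_width: 0.0152
```

{"op": "move_arm", "data": {
  "steps": [
    [1,0,0,0.1,0,0,0],
    [1,0,0,0.1,0,0,0],
    [1,0,0,0.1,0,0,0],
    [1,0,0,0,0,0,0]
  ]
}}

```text
time_s: 22.95
tool_pos: [0.4407, -0.2039, 0.0872]
tool_rot: [180.0, -0.0, -177.7]
force: [1.3, 0.7, -2.0]
grip_width: 0.0149
```

{"op": "move_arm", "data": {
  "steps": [
    [1,0,0,0.15,0,0,0],
    [1,0,0,0.15,0,0,0],
    [1,0,0,0.15,0,0,0],
    [1,0,0,0,0,0,0]
  ]
}}

```text
time_s: 23.28
tool_pos: [0.4407, -0.2039, 0.0826]
tool_rot: [180.0, -0.0, -177.7]
force: [1.2, -0.6, -1.4]
grip_width: 0.0148
```

{"op": "move_arm", "data": {
  "steps": [
    [1,0,0,0.12,0,0,0],
    [1,0,0,0.12,0,0,0],
    [1,0,0,0.1,0,0,0],
    [1,0,0,0,0,0,0]
  ]
}}

```text
time_s: 23.62
tool_pos: [0.4408, -0.2039, 0.0793]
tool_rot: [180.0, -0.0, -177.7]
force: [1.9, 0.0, -0.6]
grip_width: 0.0154
```

{"op": "move_arm", "data": {
  "steps": [
    [1,0,0,0.08,0,0,0],
    [1,0,0,0.08,0,0,0],
    [1,0,0,0.05,0,0,0],
    [1,0,0,0,0,0,0]
  ]
}}

```text
time_s: 23.95
tool_pos: [0.4408, -0.2039, 0.0774]
tool_rot: [180.0, 0.0, -177.7]
force: [0.7, 0.6, 0.1]
grip_width: 0.015
```

{"op": "move_arm", "data": {
  "steps": [
    [1,0,0,0.07,0,0,0],
    [1,0,0,0,0,0,0]
  ]
}}

```text
time_s: 24.12
tool_pos: [0.4409, -0.2039, 0.0773]
tool_rot: [180.0, -0.0, -177.7]
force: [-0.7, 1.2, 5.7]
grip_width: 0.0148
```

{"op": "move_arm", "data": {
  "steps": [
    [1,0,0,-0.05,0,0,0],
    [3,0,0,0,0,0,0],
    [3,0,0,0,0,0,0],
    [3,0,0,0,0,0,0]
  ]
}}

```text
time_s: 24.45
tool_pos: [0.4405, -0.204, 0.077]
tool_rot: [180.0, -0.0, -177.7]
force: [-0.5, 0.7, -0.1]
grip_width: 0.0265
```

{"op": "move_arm", "data": {
  "steps": [
    [3,0,0,-2,0,0,0],
    [3,0,0,-3,0,0,0],
    [3,0,0,-4,0,0,0],
    [3,0,0,0,0,0,0],
    [3,0,0,0,0,0,0]
  ]
}}

```text
time_s: 24.87
tool_pos: [0.4423, -0.2044, 0.1692]
tool_rot: [-180.0, 0.3, -177.7]
force: [0.8, 0.2, 0.1]
grip_width: 0.03
```

Run:
```python
from h import *
import pickle
im,k=cam('wrist'); save('w14.png',crop(im,220,130,170,110,4.5)); pickle.dump((im,k),open('w14.pkl','wb'))
im,k=cam('scene'); save('s14.png',crop(im,310,155,80,65,9))
go(.4698,.0273,.165)
```

```text
pos [ 0.4403 -0.2036  0.1665] rot [ 1.7996e+02 -4.0000e-02 -1.7769e+02] F [-0.22  0.01 -0.59] w 0.0302 t 24.9667 tool cm [-3.878 22.957  0.165] rows 5.505219312192389
```

View pics/w14.png

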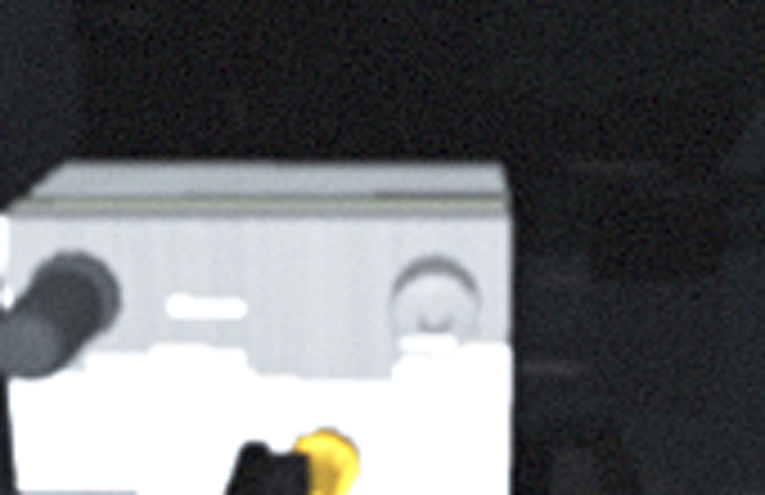

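View pics/s14.png

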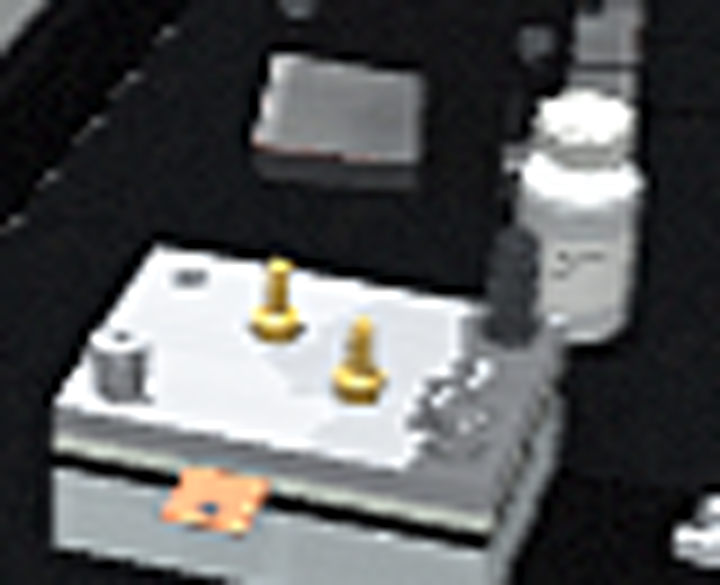

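{"op": "move_arm", "data": {
  "steps": [
    [3.5,0,0,-1.2,0,0,0.117],
    [3.5,0,0,0,0,0,0.117],
    [3.5,0,0,0,0,0,0.117],
    [3.5,0,0,0,0,0,0.117],
    [3.5,0,0,0,0,0,0.117]
  ]
}}

```text
time_s: 25.38
tool_pos: [0.4396, -0.2036, 0.1774]
tool_rot: [-179.9, -0.2, 148.4]
force: [-0.1, 0.1, -0.4]
grip_width: 0.0349
```

{"op": "move_arm", "data": {
  "steps": [
    [3.5,0,0,0,0,0,0.117],
    [3.5,0,0,0,0,0,0],
    [3.5,0,0,0,0,0,0]
  ]
}}

```text
time_s: 25.63
tool_pos: [0.4399, -0.2037, 0.1779]
tool_rot: [-179.9, -0.1, 142.3]
force: [0.1, -0.4, 0.8]
grip_width: 0.035
```

Run:
```python
from h import *
go(.4698,.0273,.165)
```

```text
pos [ 0.4399 -0.2037  0.1779] rot [-1.7991e+02 -1.2000e-01  1.4226e+02] F [ 0.1  -0.38  0.84] w 0.035 t 25.6333 tool cm [11.776 20.102  1.28 ] rows 4.82050739201506
```

{"op": "move_arm", "data": {
  "steps": [
    [3.5,1.2,2.0,0,0,0,0],
    [3.5,2.1,3.6,0,0,0,0],
    [3.5,2.1,3.6,0,0,0,0],
    [3.5,2.1,3.6,0,0,0,0],
    [3.5,2.1,3.6,0,0,0,0]
  ]
}}

```text
time_s: 26.05
tool_pos: [0.4653, -0.0139, 0.1787]
tool_rot: [-180.0, -0.0, 142.2]
force: [1.3, -1.0, -0.1]
grip_width: 0.0349
```

{"op": "move_arm", "data": {
  "steps": [
    [3.5,1.4,2.4,0.5,0,0,0],
    [3.5,0.75,1.3,0.7,0,0,0],
    [3.5,0,0,0,0,0,0],
    [3.5,0,0,0,0,0,0],
    [3.5,0,0,0,0,0,0]
  ]
}}

```text
time_s: 26.47
tool_pos: [0.4714, 0.0247, 0.1668]
tool_rot: [-179.9, -0.0, 142.0]
force: [-0.4, -0.1, 0.5]
grip_width: 0.0349
```

Run:
```python
from h import *
import pickle
go(.4698,.0273,.0775)
im,k=cam('wrist'); save('w15.png',im); pickle.dump((im,k),open('w15.pkl','wb'))
print(proj(k,[[.5055,.029,.05],[.4698,.0273,.068]]))
```

```text
pos [0.4714 0.0247 0.1668] rot [-179.92   -0.    142.  ] F [-0.42 -0.14  0.5 ] w 0.0349 t 26.4667 tool cm [0.284 0.123 8.929] rows 2.1411769151231117
[[344.60887429 224.78893225]
 [318.10269662 201.37643514]]
```

View pics/w15.png

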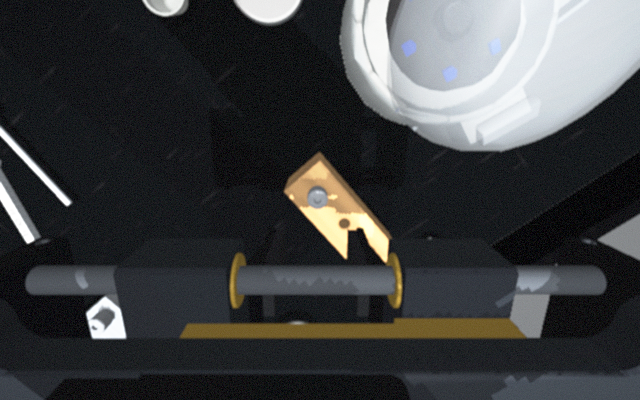

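{"op": "move_arm", "data": {
  "steps": [
    [3.5,0.1,0,2.5,0,0,0],
    [3.5,0,0,2.5,0,0,0],
    [3.5,0,0,2.5,0,0,0],
    [3.5,0,0,0,0,0,0],
    [3.5,0,0,0,0,0,0]
  ]
}}

```text
time_s: 26.93
tool_pos: [0.47, 0.0257, 0.0918]
tool_rot: [-179.9, -0.1, 141.9]
force: [-0.3, 0.0, 0.3]
grip_width: 0.0352
```

{"op": "move_arm", "data": {
  "steps": [
    [3.5,0,0,0,0,0,0],
    [3.5,0,0,0,0,0,0]
  ]
}}

```text
time_s: 27.1
tool_pos: [0.4722, 0.027, 0.094]
tool_rot: [179.9, 0.1, 142.0]
force: [-0.8, -0.2, -0.5]
grip_width: 0.0346
```

Run:
```python
from h import *
go(.4698,.0275,.0775)
```

```text
pos [0.4722 0.027  0.094 ] rot [1.7985e+02 1.0000e-01 1.4204e+02] F [-0.83 -0.24 -0.54] w 0.0346 t 27.1 tool cm [ 0.223 -0.117  1.645] rows 0.3945953015779937
```

{"op": "move_arm", "data": {
  "steps": [
    [3.5,0.16,-0.1,0.8,0,0,0],
    [3.5,0,0,0.8,0,0,0],
    [3.5,0,0,0,0,0,0],
    [3.5,0,0,0,0,0,0],
    [3.5,0,0,0,0,0,0]
  ]
}}

```text
time_s: 27.52
tool_pos: [0.4687, 0.0276, 0.076]
tool_rot: [-180.0, -0.0, 142.1]
force: [-0.2, -1.0, 1.1]
grip_width: 0.0348
```

Run:
```python
from h import *
go(.4698,.0275,.0775)
```

```text
pos [0.4687 0.0276 0.076 ] rot [-1.7997e+02 -2.0000e-02  1.4209e+02] F [-0.18 -0.96  1.1 ] w 0.0348 t 27.5167 tool cm [-0.092  0.062 -0.145] rows 0.034796131217342
```

{"op": "move_arm", "data": {
  "steps": [
    [3.5,-0.08,0.05,-0.12,0,0,0],
    [3.5,0,0,0,0,0,0],
    [3.5,0,0,0,0,0,0]
  ]
}}

```text
time_s: 27.77
tool_pos: [0.4701, 0.0275, 0.0775]
tool_rot: [180.0, 0.0, 142.1]
force: [-0.2, -1.0, 0.3]
grip_width: 0.0352
```

{"op": "move_arm", "data": {
  "steps": [
    [1,0,0,0,0,0,0],
    [1,0,0,0,0,0,0],
    [1,0,0,0,0,0,0],
    [1,0,0,0,0,0,0]
  ]
}}

```text
time_s: 28.1
tool_pos: [0.4699, 0.0275, 0.0774]
tool_rot: [180.0, -0.0, 142.1]
force: [-0.7, 0.3, 0.0]
grip_width: 0.0159
```

{"op": "move_arm", "data": {
  "steps": [
    [1,0,0,-1.5,0,0,0],
    [1,0,0,-3,0,0,0],
    [1,0,0,-3,0,0,0],
    [1,0,0,-2.5,0,0,0],
    [1,0,0,0,0,0,0]
  ]
}}

```text
time_s: 28.52
tool_pos: [0.4731, 0.0278, 0.1824]
tool_rot: [179.6, 0.3, 142.1]
force: [1.9, -0.5, -0.1]
grip_width: 0.0152
```

{"op": "move_arm", "data": {
  "steps": [
    [1,0,0,0,0,0,-0.117],
    [1,0,0,0,0,0,-0.117],
    [1,0,0,0,0,0,-0.117],
    [1,0,0,0,0,0,-0.117],
    [1,0,0,0,0,0,-0.117]
  ]
}}

```text
time_s: 28.93
tool_pos: [0.4695, 0.0274, 0.1767]
tool_rot: [-180.0, -0.0, 175.9]
force: [-0.6, 0.1, -1.1]
grip_width: 0.0148
```

{"op": "move_arm", "data": {
  "steps": [
    [1,0,0,0,0,0,-0.117],
    [1,0,0,0,0,0,0]
  ]
}}

```text
time_s: 29.1
tool_pos: [0.4695, 0.0274, 0.1768]
tool_rot: [-180.0, -0.0, -177.5]
force: [-1.0, -0.2, -0.6]
grip_width: 0.015
```

Run:
```python
from h import *
go(.5431,-.2684,.15)
```

```text
pos [0.4695 0.0274 0.1768] rot [-1.7999e+02 -4.0000e-02 -1.7753e+02] F [-1.   -0.23 -0.63] w 0.015 t 29.1 tool cm [ -6.076 -29.87    2.679] rows 7.163106128140353
```

{"op": "move_arm", "data": {
  "steps": [
    [1,-0.4,-2.0,0,0,0,0],
    [1,-0.7,-3.5,0,0,0,0],
    [1,-0.7,-3.5,0,0,0,0],
    [1,-0.75,-3.7,0,0,0,0],
    [1,-0.75,-3.7,0,0,0,0]
  ]
}}

```text
time_s: 29.52
tool_pos: [0.5095, -0.1363, 0.1772]
tool_rot: [180.0, 0.0, -177.8]
force: [0.7, 0.6, -0.9]
grip_width: 0.0148
```

{"op": "move_arm", "data": {
  "steps": [
    [1,-0.75,-3.7,0,0,0,0],
    [1,-0.75,-3.7,0,0,0,0],
    [1,-0.7,-3.5,1,0,0,0],
    [1,-0.5,-2.2,1,0,0,0],
    [1,0,0,1,0,0,0]
  ]
}}

```text
time_s: 29.93
tool_pos: [0.5409, -0.2714, 0.1468]
tool_rot: [-179.7, -0.0, -178.3]
force: [-0.9, -1.1, 0.5]
grip_width: 0.0146
```

{"op": "move_arm", "data": {
  "steps": [
    [1,0,0,0,0,0,0],
    [1,0,0,0,0,0,0],
    [1,0,0,0,0,0,0],
    [1,0,0,0,0,0,0]
  ]
}}

```text
time_s: 30.27
tool_pos: [0.5424, -0.2632, 0.148]
tool_rot: [179.9, 0.1, -177.6]
force: [0.5, -0.8, -0.5]
grip_width: 0.0149
```

Run:
```python
from h import *
import pickle
go(.5431,-.2684,.12)
im,k=cam('wrist'); save('w16.png',crop(im,240,130,140,110,5)); pickle.dump((im,k),open('w16.pkl','wb'))
```

```text
pos [ 0.5424 -0.2632  0.148 ] rot [ 1.7995e+02  7.0000e-02 -1.7760e+02] F [ 0.53 -0.81 -0.46] w 0.0149 t 30.2667 tool cm [-0.046 -0.524  2.799] rows 0.6712543585921685
```

View pics/w16.png

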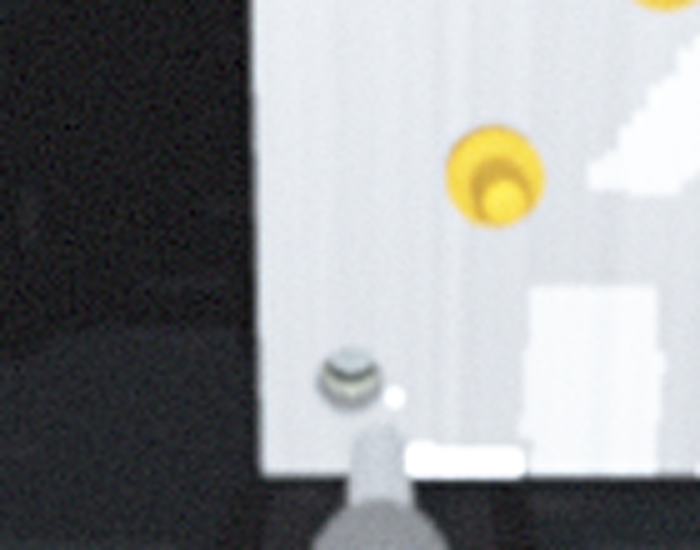

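Run:
```python
from h import *
import pickle
im,k=pickle.load(open('w16.pkl','rb'))
P=lambda x,y,z: onz(k,(x+.5)/5-.5+240,(y+.5)/5-.5+130,z).round(4)
Q=lambda p: ((proj(k,p)-[240,130]+.5)*5-.5).round(1)
print('hole',P(350,379,.05))
c=np.array([.5424,-.2632,.0846]);print(Q([c,c+[-.003,0,0],c+[-.004,0,.001],c+[0,.004,.001],c+[0,-.004,.001]]))
go(.5431,-.2684,.12)
```

```text
hole [ 0.5425 -0.2683  0.05  ]
[[382.8 458.8]
 [383.8 438.3]
 [384.1 434. ]
 [412.  462.6]
 [353.7 460.3]]
pos [ 0.5424 -0.2634  0.1481] rot [ 1.7996e+02  9.0000e-02 -1.7760e+02] F [-0.92 -0.51 -0.77] w 0.0147 t 30.3167 tool cm [-0.043 -0.504  2.812] rows 0.6744065180394929
```

{"op": "move_arm", "data": {
  "steps": [
    [1,-0.1,-0.42,0.9,0,0,0],
    [1,0,0,0.9,0,0,0],
    [1,0,0,0.9,0,0,0],
    [1,0,0,0,0,0,0],
    [1,0,0,0,0,0,0]
  ]
}}

```text
time_s: 30.73
tool_pos: [0.5422, -0.2686, 0.1192]
tool_rot: [180.0, -0.1, -177.7]
force: [-0.3, -1.1, -0.1]
grip_width: 0.0147
```

{"op": "move_arm", "data": {
  "steps": [
    [1,0,0,0,0,0,0],
    [1,0,0,0,0,0,0],
    [1,0,0,0,0,0,0]
  ]
}}

```text
time_s: 30.98
tool_pos: [0.5431, -0.2692, 0.1208]
tool_rot: [-180.0, 0.0, -177.7]
force: [0.7, 0.6, -0.1]
grip_width: 0.0148
```

Run:
```python
from h import *
import pickle
go(.5435,-.2676,.12)
im,k=cam('wrist'); pickle.dump((im,k),open('w17.pkl','wb'))
save('w17.png',crop(im,295,180,40,50,12))
Q=lambda p: ((proj(k,p)-[295,180]+.5)*12-.5).round(1)
s=env.get_obs()['tool_pos'];c=s-[0,0,.0634];print(Q([c,c+[-.003,0,0],c+[-.004,0,.001],c+[0,.004,.001],c+[0,-.004,.001]]))
print(Q([[.5425,-.2683,.05]]))
```

```text
pos [ 0.5431 -0.2692  0.1208] rot [-1.7999e+02  4.0000e-02 -1.7770e+02] F [ 0.67  0.57 -0.05] w 0.0148 t 30.9833 tool cm [-0.041  0.159  0.079] rows 0.038051061131805924
[[261.4 501. ]
 [263.5 451.8]
 [264.3 441.4]
 [331.4 509.9]
 [191.4 504.7]]
[[276.2 447.1]]
```

View pics/w17.png

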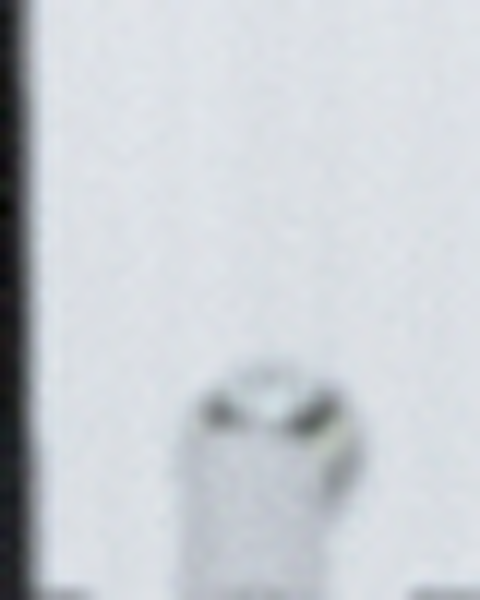

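{"op": "move_arm", "data": {
  "steps": [
    [1,-0.02,0.13,0.2,0,0,0],
    [1,0,0,0.2,0,0,0],
    [1,0,0,0.2,0,0,0],
    [1,0,0,0.1,0,0,0],
    [1,0,0,0,0,0,0]
  ]
}}

```text
time_s: 31.45
tool_pos: [0.5429, -0.2676, 0.113]
tool_rot: [180.0, -0.0, -177.7]
force: [0.2, 0.2, -0.1]
grip_width: 0.0151
```

{"op": "move_arm", "data": {
  "steps": [
    [1,0,0,0.1,0,0,0],
    [1,0,0,0.1,0,0,0],
    [1,0,0,0.1,0,0,0],
    [1,0,0,0,0,0,0]
  ]
}}

```text
time_s: 31.78
tool_pos: [0.5433, -0.2678, 0.1104]
tool_rot: [-180.0, 0.0, -177.7]
force: [0.0, -0.8, -0.3]
grip_width: 0.0146
```

{"op": "move_arm", "data": {
  "steps": [
    [1,0,0,0.12,0,0,0],
    [1,0,0,0.12,0,0,0],
    [1,0,0,0.12,0,0,0],
    [1,0,0,0.12,0,0,0],
    [1,0,0,0,0,0,0]
  ]
}}

```text
time_s: 32.2
tool_pos: [0.5433, -0.2677, 0.1055]
tool_rot: [-180.0, 0.0, -177.7]
force: [2.3, -0.6, -0.5]
grip_width: 0.0153
```

{"op": "move_arm", "data": {
  "steps": [
    [1,0,0,0.12,0,0,0],
    [1,0,0,0.12,0,0,0],
    [1,0,0,0.12,0,0,0],
    [1,0,0,0.0,0,0,0]
  ]
}}

```text
time_s: 32.53
tool_pos: [0.5432, -0.2677, 0.1019]
tool_rot: [-180.0, 0.0, -177.7]
force: [2.7, -0.3, -0.3]
grip_width: 0.0149
```

{"op": "move_arm", "data": {
  "steps": [
    [1,0,0,0.12,0,0,0],
    [1,0,0,0.12,0,0,0],
    [1,0,0,0.12,0,0,0],
    [1,0,0,0.0,0,0,0]
  ]
}}

```text
time_s: 32.87
tool_pos: [0.5432, -0.2677, 0.0983]
tool_rot: [-180.0, 0.0, -177.7]
force: [3.7, 1.0, 0.6]
grip_width: 0.0148
```

Ease +x to relieve the side load.

{"op": "move_arm", "data": {
  "steps": [
    [1,-0.07,0,0.1,0,0,0],
    [1,0,0,0.12,0,0,0],
    [1,0,0,0.12,0,0,0],
    [1,0,0,0.0,0,0,0]
  ]
}}

```text
time_s: 33.2
tool_pos: [0.5435, -0.2676, 0.0946]
tool_rot: [180.0, -0.0, -177.7]
force: [1.7, 0.0, 0.2]
grip_width: 0.015
```

{"op": "move_arm", "data": {
  "steps": [
    [1,-0.02,0,0.12,0,0,0],
    [1,0,0,0.12,0,0,0],
    [1,0,0,0.12,0,0,0],
    [1,0,0,0.0,0,0,0]
  ]
}}

```text
time_s: 33.53
tool_pos: [0.5437, -0.2676, 0.091]
tool_rot: [180.0, -0.0, -177.7]
force: [2.2, -0.3, -1.0]
grip_width: 0.0153
```

{"op": "move_arm", "data": {
  "steps": [
    [1,0,0,0.12,0,0,0],
    [1,0,0,0.12,0,0,0],
    [1,0,0,0.12,0,0,0],
    [1,0,0,0.0,0,0,0]
  ]
}}

```text
time_s: 33.87
tool_pos: [0.5438, -0.2676, 0.0875]
tool_rot: [180.0, -0.0, -177.7]
force: [0.5, -0.3, -0.1]
grip_width: 0.015
```

{"op": "move_arm", "data": {
  "steps": [
    [1,0,0,0.12,0,0,0],
    [1,0,0,0.12,0,0,0],
    [1,0,0,0.12,0,0,0],
    [1,0,0,0.12,0,0,0],
    [1,0,0,0.0,0,0,0]
  ]
}}

```text
time_s: 34.28
tool_pos: [0.5439, -0.2677, 0.0827]
tool_rot: [-180.0, -0.0, -177.7]
force: [1.5, 0.0, -1.5]
grip_width: 0.0151
```

{"op": "move_arm", "data": {
  "steps": [
    [1,0,0,0.1,0,0,0],
    [1,0,0,0.1,0,0,0],
    [1,0,0,0.1,0,0,0],
    [1,0,0,0.08,0,0,0],
    [1,0,0,0.0,0,0,0]
  ]
}}

```text
time_s: 34.7
tool_pos: [0.5439, -0.2677, 0.079]
tool_rot: [180.0, 0.0, -177.7]
force: [0.9, -0.7, -1.2]
grip_width: 0.015
```

{"op": "move_arm", "data": {
  "steps": [
    [1,0,0,0.08,0,0,0],
    [1,0,0,0.08,0,0,0],
    [1,0,0,0.06,0,0,0],
    [1,0,0,0.0,0,0,0]
  ]
}}

```text
time_s: 35.03
tool_pos: [0.544, -0.2677, 0.0774]
tool_rot: [180.0, 0.0, -177.7]
force: [0.6, 0.3, 3.3]
grip_width: 0.0149
```

Seated (z 0.0774, contact). Release and lift.

{"op": "move_arm", "data": {
  "steps": [
    [1,0,0,-0.03,0,0,0],
    [3,0,0,0,0,0,0],
    [3,0,0,0,0,0,0],
    [3,0,0,0,0,0,0]
  ]
}}

```text
time_s: 35.37
tool_pos: [0.5432, -0.2676, 0.0767]
tool_rot: [180.0, -0.1, -177.7]
force: [0.1, 0.7, -0.0]
grip_width: 0.0264
```

{"op": "move_arm", "data": {
  "steps": [
    [3,0,0,-2,0,0,0],
    [3,0,0,-3,0,0,0],
    [3,0,0,-4,0,0,0],
    [3,0,0,-3,0,0,0],
    [3,0,0,0,0,0,0]
  ]
}}

```text
time_s: 35.78
tool_pos: [0.5465, -0.27, 0.2037]
tool_rot: [-179.8, 0.5, -177.7]
force: [0.2, -1.2, -0.1]
grip_width: 0.0299
```

{"op": "move_arm", "data": {
  "steps": [
    [3,-2,4,-2,0,0,0],
    [3,-2,4,-2,0,0,0],
    [3,0,4,0,0,0,0],
    [3,0,4,0,0,0,0],
    [3,0,0,0,0,0,0]
  ]
}}

```text
time_s: 36.2
tool_pos: [0.5728, -0.1072, 0.2301]
tool_rot: [179.6, -0.1, -177.0]
force: [0.8, 1.7, -0.8]
grip_width: 0.0299
```

{"op": "move_arm", "data": {
  "steps": [
    [3,0,4,0,0,0,0],
    [3,0,4,0,0,0,0],
    [3,0,0,0,0,0,0],
    [3,0,0,0,0,0,0]
  ]
}}

```text
time_s: 36.53
tool_pos: [0.5683, -0.035, 0.2303]
tool_rot: [179.9, -0.1, -177.3]
force: [-0.2, -1.4, 0.7]
grip_width: 0.0301
```

Run:
```python
from h import *
im,k=cam('top'); save('t20.png',crop(im,270,120,170,130,4.6))
im,k=cam('scene'); save('s20.png',crop(im,300,140,100,85,8))
go(0,0,0)
```

```text
pos [ 0.5683 -0.0393  0.2308] rot [-1.7995e+02 -5.0000e-02 -1.7771e+02] F [-0.11 -0.04 -0.23] w 0.03 t 36.6333 tool cm [56.61   6.216 23.129] rows 13.57553146208348
```

View pics/t20.png

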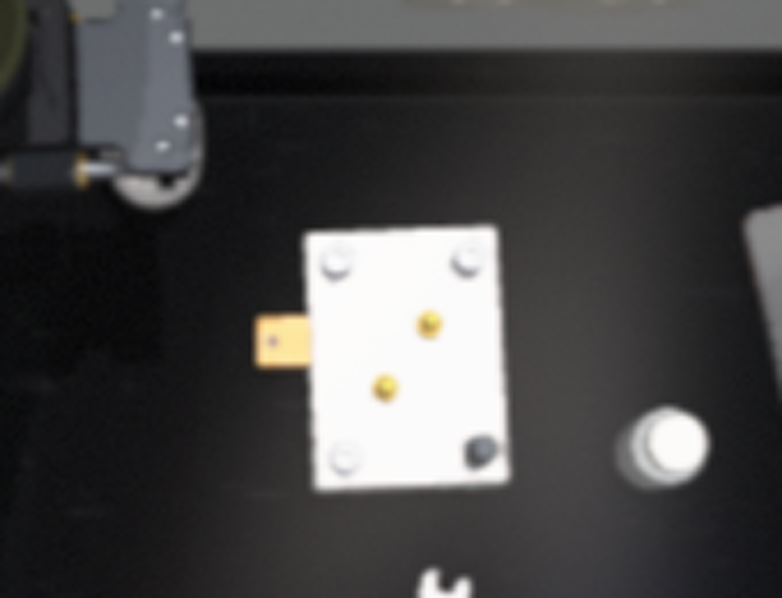

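View pics/s20.png

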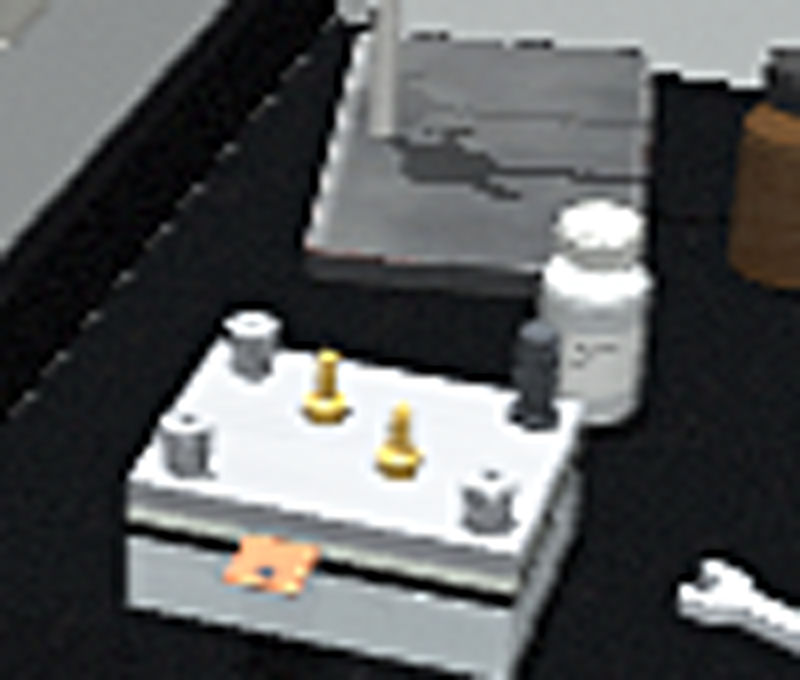

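Run:
```python
from h import *
print(job.sign_off())
```

```text
the job is handed in; nothing more can be done
None
```

The drift pin is home in the open corner with its collar on the cover. Both thumb screws stand upright in the other two holes with their heads down. I handed the job in at about 36.6 s, and sign-off reports no verdict.

- **Pin:** I worked it down by feel. The white frame was found by shifting the cover counter-clockwise, and the black frame on the way back towards the base hole. The force reading peaked at about 14 N, when I pressed the collar onto the cover.
- **Screws:** The first went into hole b at (-50, +34) mm and the second into hole a at (+50, -34) mm. The force was about 6 N at most as the heads came down on the cover.
- **Last checks:** In the top and scene pictures the plates look in line, all three screw heads are level, and the pin is upright. The bottle looks where it was. The beaker was partly hidden by the arm, and the flask was not in these last pictures. The gripper is clear of everything.
- **Depths:** I judged seating by height. The gripper stopped within 0.2 mm of the height at which it had picked up each part from the stand.
- **Disagreement:** The wrist camera read about 2.5 mm off the top camera along the tool's x axis. I allowed for this by lining up each tip with its hole in the wrist picture.

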